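Make up two water-test field kits

ROBOT

A 6-joint arm with a two-finger parallel gripper is mounted at the origin on a cart in front of the work surface, level with it; the furniture and walls round the work are solid. World frame = base frame: x ahead of the robot, y to its left, z up, the work surface at z = 0. Lengths are in m, angles in rad, forces in N, time in s.
With the tool pointing down it reaches from about 0.3 to 0.75 m from the base axis. Payload 8.5 kg.
Tool frame: the origin (TCP) lies at the very end of the fingers, on their centre line; the grasp point (between the pads) lies robot.grip_point_offset behind it (robot.grip_point_offset is the distance from the TCP to the grasp point, in m); z points along the fingers, y is the direction in which the jaws open and shut (so a half turn about z gives the same grasp; the last joint's range is limited). The gripper opens to 85 mm and grips with 20 to 120 N. Pads are 22 mm wide; open, the fingers measure 114 mm over their backs; the gripper's body (76 mm by 85 mm) begins 54 mm behind the grasp point. The pads swing forward as they close: fully open they stand 13 mm farther back than shut.
Start: joints at [-1.395, 0.381, 1.297, -0, 1.464, -0.215], TCP at [0.21, -0.509, 0.197] pointing down, gripper open.
Joint ranges: [-3.11, 3.11], [-0.89, 2.33], [0.22, 2.48], [-1.42, 4.56], [0.17, 2.85], [-2.88, 2.88]. Speed limits (rad/s): [2.39, 2.39, 3.14, 3.14, 3.14, 3.14].

INTERFACE

Orientations are given as a rotation vector (axis times angle).
In Python, from plant import robot, viewer gives the robot as it stands.
- The arm moves only by the shell command python3 -m handwheel 'ROWS' [OPENING] [FORCE]. ROWS is JSON, a list of rows, each a list of 2 entries, a list of its own where there are three numbers: the shift along the tool's x, y, z in units of 25 mm (1.0 is 25 mm), then the turn, a rotation vector about the tool's x, y, z in units of 6 degrees (1.0 is 6 degrees). A call has 1 to 12 rows; each row is the pose to reach, as a shift and turn from the pose commanded when the call began, along the tool's axes at that moment; what a row does not reach only later rows make up. A row lasts 1/12 s, in which the tool goes at most 41.7 mm and 7.16 degrees, less where a joint would pass 70% of its speed; a pose out of reach is approached as far as the arm can. A call with a gripper value outside its range is refused whole. OPENING is the closure, from 0 (fully open) to 1 (shut), set as the call begins (- or left out, the last holds). The fingers move at their own pace and stop on an object; FORCE is the grip in N (left out, the last holds). Time passes only in rows, so rows that repeat a pose let the fingers close. It gives the time, the measured TCP pose, the force and the opening at its end, in the units of the state.
- robot.observe(): the state, without advancing time (a new reading comes with each control period).
- viewer.camera(name): name is "scene" or "top"; returns a dict with "pixels" (400x640x3 uint8, red, green, blue), "vertical_fov" (degrees; the focal length in pixels is half the picture's height over the tangent of half this angle, whatever the lens; pixels are square), "cx", "cy" (the principal point, pixels), "xyz" and "orientation" of the camera in the world. Camera axes: x right, y up, looking along -z (the intrinsics and any distortion apply to the point x, -y, -z); pixel columns grow to the right and rows downward; lengths in m; the calibration is good to about 2 mm. A picture is of the moment at which its call begins. There is no depth.
- robot.finish_job(): hands the job in, once; it reports no verdict.
The state is a dict: "time": time; "joint_positions": joint angles; "joint_velocities": joint speeds; "tau": joint torques, N m; "position": TCP position; "ee_rot": TCP orientation; "ft_force": force on the tool from outside, world axes, zero at the start; "ft_torque": the same for the moment, N m; "opening": opening from 0.0 (shut) to 1.0 (fully open).
Only numpy, scipy, OpenCV 4.12 (cv2) and the standard library are available. Lean on these libraries where they do the work, as an engineer would, in place of code of your own. Each camera call takes 0.05 s, during which the arm holds its last target.

TASK

Make up the two field kits from the stock on the worktop. The hardness titration kit is the tray with three round recesses: it gets the measuring cylinder, the beaker and the dropper bottle. The photometer kit is the tray with the square recess, where a pipette already lies: it gets the square sample cell and the capped vial that stands loose on the worktop (not those in the rack). Stand each thing upright on the bottom of the recess cut for it, and handle the glassware gently: drop nothing and knock nothing over.

Things in the scene. Friction and masses are not known exactly. Their poses are not given: they have to be found in the camera images.
- titration_tray: Fixed white kit tray, 110 (x) by 250 (y) by 26 mm, a 12 mm lip beyond each short end; dark foam inside, top 22 mm above the worktop, straight recesses down to the white floor at 4 mm. Origin: centre of underside, z up. Three round recesses at x = 0: 64 mm across at y = +78 mm for the measuring cylinder's foot, 58 mm at y = 0 for the beaker, 40 mm at y = -75 mm for the dropper bottle.
- photometer_tray: Fixed white kit tray, 110 (x) by 250 (y) by 26 mm, a 12 mm lip beyond each short end; dark foam inside, top 22 mm above the worktop, straight recesses down to the white floor at 4 mm. Origin: centre of underside, z up. At x = -14 mm: square recess, 40 by 40 mm, at y = +60 mm for the sample cell; round one, 29 mm, at y = -55 mm for the vial. A long slot at x = +34 mm already holds a pipette, below the foam's top.
- measuring_cylinder: Clear measuring cylinder, 152 mm tall: a tube 24 mm across on a six-sided foot, 46 by 52 mm and 6 mm thick. Grasp the tube in its top 45 mm, so that the hand clears its top. 50 to 85 g. Loose, stands upright; origin at the centre of its underside, z up.
- beaker: Small clear glass beaker, 46 mm across and 57 mm tall, open top, thin wall; it can be grasped across its whole width. About 30 g. Loose, stands upright; origin at the centre of its underside, z up.
- dropper_bottle: Amber dropper bottle with a green cap: body 28 mm across up to 48 mm height, cap 17 mm across above it, 69 mm tall in all. About 35 g. Loose, stands upright; origin at the centre of its underside, z up.
- sample_cell: Clear square cuvette, 26 by 26 mm (28 at the lip), 66 mm tall, open top; its flat sides face its x and y axes. About 22 g. Loose, stands upright; origin at the centre of its underside, z up.
- vial: Capped glass vial with a white screw cap, 17 mm across and 62 mm tall (cap the top 11 mm), standing by itself on the worktop. About 16 g. Loose, stands upright; origin at the centre of its underside, z up.

How it is judged:
At the end, for the whole second after the job is handed in: Each of the five stands upright (within 0.17 rad) in its own recess of its own tray: within 10 mm of the recess centre along the tray's x and y, its underside on the recess bottom (less than 10 mm above the tray's underside), released and at rest (under 0.03 m/s) (x of measuring_cylinder in the frame of titration_tray between -0.01 and 0.01 m and y of measuring_cylinder in the frame of titration_tray between 0.068 and 0.088 m and z of each of measuring_cylinder, beaker, dropper_bottle in the frame of titration_tray below 0.01 m and angle between each of measuring_cylinder, beaker, dropper_bottle, sample_cell, vial's own z axis and vertical below 0.17 rad and linear speed of each of measuring_cylinder, beaker, dropper_bottle, sample_cell, vial below 0.03 m/s and x of beaker in the frame of titration_tray between -0.01 and 0.01 m and y of beaker in the frame of titration_tray between -0.01 and 0.01 m and x of dropper_bottle in the frame of titration_tray between -0.01 and 0.01 m and y of dropper_bottle in the frame of titration_tray between -0.085 and -0.065 m and x of sample_cell in the frame of photometer_tray between -0.024 and -0.004 m and y of sample_cell in the frame of photometer_tray between 0.05 and 0.07 m and z of each of sample_cell, vial in the frame of photometer_tray below 0.01 m and x of vial in the frame of photometer_tray between -0.024 and -0.004 m and y of vial in the frame of photometer_tray between -0.065 and -0.045 m); the robot touches nothing.
It fails at once if the measuring cylinder is knocked over (more than 1 rad from upright) or dropped (falls faster than 0.7 m/s, out of the fingers) (angle between measuring_cylinder's own z axis and vertical above 1 rad or (linear speed of measuring_cylinder above 0.7 m/s and contact force between the fingers and measuring_cylinder below 0.05 N)).
It fails at once if the beaker is knocked over (more than 1 rad from upright) or dropped (falls faster than 0.7 m/s, out of the fingers) (angle between beaker's own z axis and vertical above 1 rad or (linear speed of beaker above 0.7 m/s and contact force between the fingers and beaker below 0.05 N)).
It fails at once if the dropper bottle is knocked over (more than 1 rad from upright) or dropped (falls faster than 0.7 m/s, out of the fingers) (angle between dropper_bottle's own z axis and vertical above 1 rad or (linear speed of dropper_bottle above 0.7 m/s and contact force between the fingers and dropper_bottle below 0.05 N)).
It fails at once if the sample cell is knocked over (more than 1 rad from upright) or dropped (falls faster than 0.7 m/s, out of the fingers) (angle between sample_cell's own z axis and vertical above 1 rad or (linear speed of sample_cell above 0.7 m/s and contact force between the fingers and sample_cell below 0.05 N)).
It fails at once if the vial is knocked over (more than 1 rad from upright) or dropped (falls faster than 0.7 m/s, out of the fingers) (angle between vial's own z axis and vertical above 1 rad or (linear speed of vial above 0.7 m/s and contact force between the fingers and vial below 0.05 N)).
It also fails if it takes over 122 s, if anything falls off the work surface, if the arm or the gripper's body presses on something with over 40 N, if the wrist force passes 120 N, or if a joint passes its speed limit or range.

## Working session

There is one attempt and no reset: what is moved stays moved. The work goes in short steps, Python scripts to look and compute and a shell command to move; the robot and the scene stay as the last step left them, time stands still between calls to the robot, and variables do not carry over. Pictures are saved under pics/ and viewed, and the job is handed in when it is done.

```bash
ls; mkdir -p pics
python3 - <<'E'
from plant import robot, viewer
import cv2
print(robot.observe()); print(robot.grip_point_offset)
for n in("scene","top"):
    c=viewer.camera(n); print({k:v for k,v in c.items() if k!="pixels"})
    cv2.imwrite(f"pics/{n}0.png",c["pixels"][:,:,::-1])
E
```

```text
pics
{'time': 0.0, 'joint_positions': array([-1.39530469e+00,  3.81192471e-01,  1.29824790e+00, -5.16797098e-08,
        1.46358621e+00, -2.15304346e-01]), 'joint_velocities': array([-4.38569918e-06, -1.28713256e-03,  3.95185819e-04, -5.14044718e-04,
        9.26216855e-04,  1.50036948e-03]), 'tau': array([-1.47572868e-03, -4.48466527e+01, -2.31277210e+01, -3.30285238e-04,
        4.78545509e-03,  1.28051877e-05]), 'position': array([ 0.20944455, -0.50819939,  0.19661804]), 'ee_rot': array([-3.08040327e+00, -6.09683761e-01, -4.47332515e-05]), 'ft_force': array([-0.56827345, -0.34486907, -0.28411536]), 'ft_torque': array([-0.02638002,  0.00307591, -0.00462549]), 'opening': 0.9999390570033106}
0.0187
{'vertical_fov': 55.99207230048413, 'cx': 322.8252909029841, 'cy': 201.71386812533981, 'xyz': array([0.15673536, 0.58249194, 0.55760558]), 'orientation': array([ 0.36176561, -1.19463937, -2.2651219 ])}
{'vertical_fov': 50.137392519530536, 'cx': 322.7708275274016, 'cy': 199.3076073413075, 'xyz': array([0.44444545, 0.01860594, 0.87727331]), 'orientation': array([ 0.08807319, -0.13084173, -1.57926304])}
```

View pics/scene0.png

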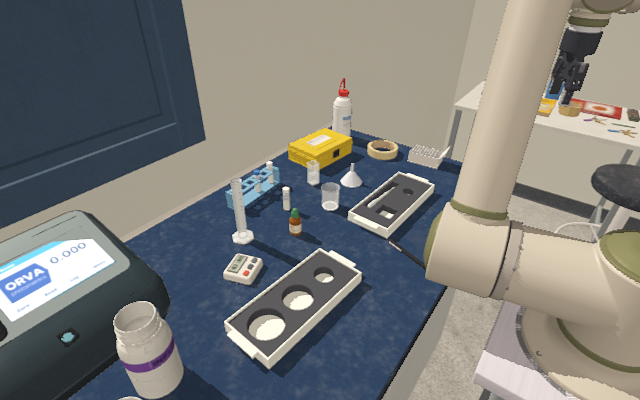

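View pics/top0.png

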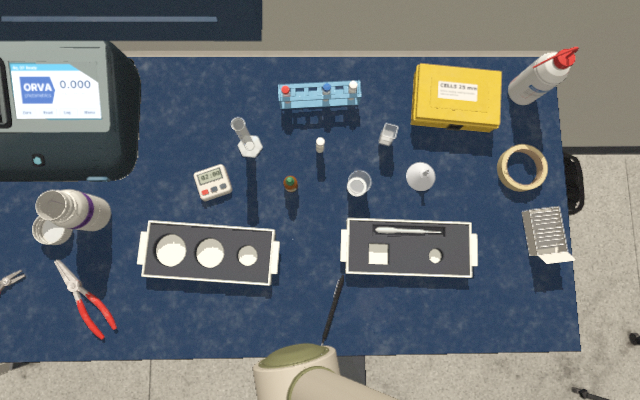

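The top view has +x up and +y left. It shows the cylinder at about (248,145), beaker (359,183), dropper (291,184), cell (388,133) and vial (320,145). The titration tray is at (210,253) and the photometer tray at (408,248). Next I'll enlarge crops.

```bash
cat > h.py <<'E'
import numpy as np, cv2
from scipy.spatial.transform import Rotation as R
def ray(c,u,v):
    f=200/np.tan(np.radians(c["vertical_fov"]/2))
    d=np.array([(u-c["cx"])/f,-(v-c["cy"])/f,-1.]); return R.from_rotvec(c["orientation"]).apply(d)
def atz(c,u,v,z):
    d=ray(c,u,v); p=np.array(c["xyz"]); return p+d*(z-p[2])/d[2]
def proj(c,P):
    f=200/np.tan(np.radians(c["vertical_fov"]/2))
    q=R.from_rotvec(c["orientation"]).inv().apply(np.array(P)-c["xyz"])
    return np.array([c["cx"]+f*q[0]/-q[2],c["cy"]-f*q[1]/-q[2]])
def crop(c,n,x0,y0,w,h,s):
    im=c["pixels"][y0:y0+h,x0:x0+w,::-1]
    cv2.imwrite(n,cv2.resize(im,None,fx=s,fy=s,interpolation=cv2.INTER_CUBIC))
E
python3 - <<'E'
from h import *; from plant import viewer; import pickle
c=viewer.camera("top"); s=viewer.camera("scene"); pickle.dump((c,s),open("c0.pkl","wb"))
crop(c,"pics/a.png",225,110,190,100,4)
crop(c,"pics/b.png",135,205,150,90,5)
crop(c,"pics/d.png",335,205,150,90,5)
crop(s,"pics/e.png",220,150,150,110,5)
E
```

```text
(no output)
```

View pics/a.png

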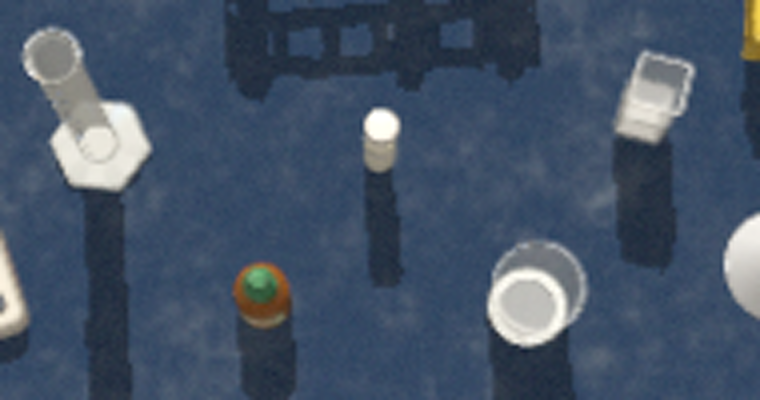

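View pics/b.png

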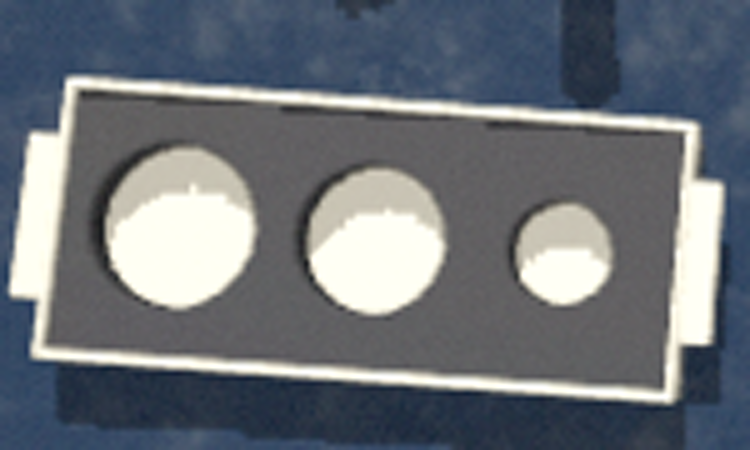

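View pics/d.png

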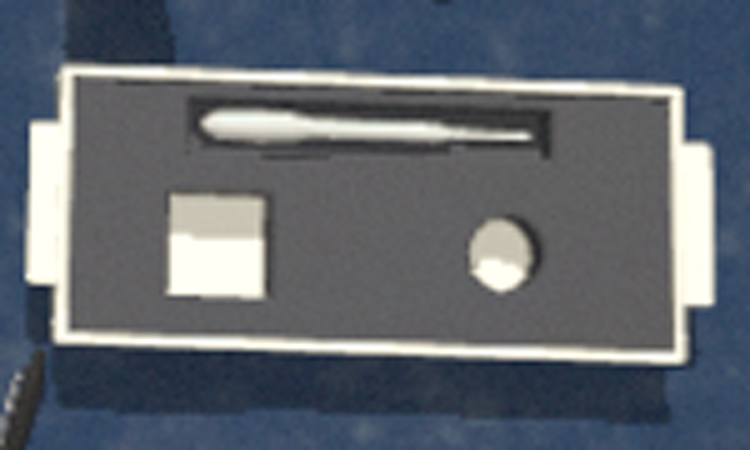

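View pics/e.png

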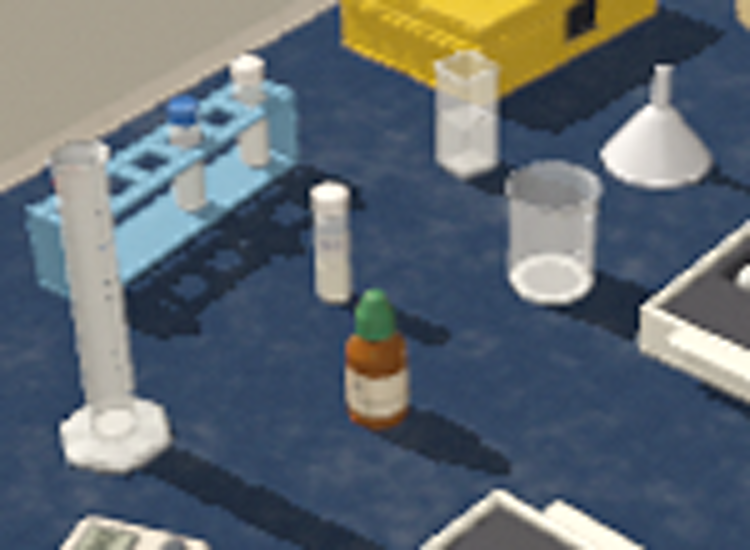

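```bash
cat > m.py <<'E'
from h import *; import pickle
from scipy.optimize import least_squares
c,s=pickle.load(open("c0.pkl","rb"))
px=lambda x0,y0,k,X,Y:(x0+(X+.5)/k-.5,y0+(Y+.5)/k-.5)
A=lambda X,Y:px(225,110,4,X,Y)
B=lambda X,Y:px(135,205,5,X,Y)
D=lambda X,Y:px(335,205,5,X,Y)
E=lambda X,Y:px(220,150,5,X,Y)
for n,uv,z,w in [("cylfoot",(101,146),.005,(116,430)),("cyltop",(52,55),.152,(80,152)),("vialtop",(381,125),.062,(331,190)),
 ("droptop",(261,278),.069,(374,300)),("beakrim",(537,291),.057,(553,187)),("beakbase",(527,306),.001,(552,279)),
 ("cellmid",(664,83),.066,(467,63))]:
    print(n,np.round(atz(c,*A(*uv),z),4),"scene",np.round(atz(s,*E(*w),z),4))
q=[atz(c,*A(*p),.066)[:2] for p in [(641,51),(694,66),(684,115),(634,102)]]
e=np.diff(np.array(q+[q[0]]),axis=0); print("cell edges",np.round(np.hypot(*e.T),4),np.degrees(np.arctan2(e[:,1],e[:,0])))
loc=np.array([[.055,.125],[.055,-.125],[-.055,-.125],[-.055,.125]])
def fit(pts):
    P=np.array([atz(c,*p,.026)[:2] for p in pts])
    def T(v,l): return np.array(l)@np.array([[np.cos(v[2]),np.sin(v[2])],[-np.sin(v[2]),np.cos(v[2])]])+v[:2]
    r=least_squares(lambda v:(T(v,loc)-P).ravel(),[.2,0,0]); print(np.round(r.x,4),"res mm",np.round(r.fun*1e3,1)); return lambda l:T(r.x,l)
for f,pts,h in [(fit,[B(67,78),B(699,123),B(675,403),B(32,356)],[[0,.078],[0,0],[0,-.075]]),(fit,[D(60,66),D(685,87),D(688,363),D(52,343)],[[-.014,.06],[-.014,-.055]])]:
    t=f(pts)
    for l in h:
        w=t(l); u=proj(c,[*w,.022]); print(l,"world",np.round(w,4),"px",np.round(u,1), "scene",np.round(proj(s,[*w,.022]),1))
E
python3 m.py
```

```text
cylfoot [0.6801 0.1448 0.005 ] scene [0.6799 0.1468 0.005 ]
cyltop [0.6814 0.1453 0.152 ] scene [0.6803 0.1457 0.152 ]
vialtop [ 6.744e-01 -2.000e-04  6.200e-02] scene [6.735e-01 2.000e-04 6.200e-02]
droptop [0.5973 0.0584 0.069 ] scene [0.5928 0.0661 0.069 ]
beakrim [ 0.592  -0.0755  0.057 ] scene [ 0.5929 -0.074   0.057 ]
beakbase [ 0.5942 -0.0765  0.001 ] scene [ 0.5922 -0.0748  0.001 ]
cellmid [ 0.6938 -0.1397  0.066 ] scene [ 0.6932 -0.1369  0.066 ]
cell edges [0.0271 0.0256 0.0254 0.0263] [-106.6648585   166.70193378   74.63314618   -9.4620813 ]
[ 0.4606  0.2205 -0.0841] res mm [ 0.7 -0.2  0.3 -0.1 -0.2  0.  -0.8  0.3]
[0, 0.078] world [0.4671 0.2983] px [169.2 249.5] scene [266.4 321.6]
[0, 0] world [0.4606 0.2205] px [208.9 252.4] scene [297.9 295. ]
[0, -0.075] world [0.4543 0.1458] px [246.9 255.1] scene [324.2 272.8]
[ 0.4655 -0.1759 -0.0456] res mm [ 0.4 -0.9  0.2  1.4 -0.3  0.9 -0.2 -1.4]
[-0.014, 0.06] world [ 0.4542 -0.1153] px [378.6 253.4] scene [386.3 210.3]
[-0.014, -0.055] world [ 0.449  -0.2302] px [436.  255.3] scene [408.5 190.5]
```

```bash
cat >> m.py <<'E'
print("---")
for z in (.044,.048): print(z,atz(c,*A(262.5,291),z))
for z in (.06,.069): print(z,atz(c,*A(261,282),z),atz(s,*E(375,297),z))
for z in (.02,.03): print(z,atz(s,*E(377,393),z))
for x,y in [(.5955,.0605),(.594,.0605),(.594,.063)]: print([ (proj(s,[x,y,z])-[220,150]+.0)*5 for z in(0,.04,.069)],[ (proj(c,[x,y,z])-[225,110])*4 for z in(.0,.048,.069)])
E
python3 m.py | sed -n '/---/,$p'
python3 - <<'E'
from h import *; import pickle
c,s=pickle.load(open("c0.pkl","rb"))
crop(s,"pics/f.png",270,195,60,50,12)
crop(c,"pics/g.png",270,160,50,50,12)
E
```

```text
---
0.044 [0.59545236 0.0589573  0.044     ]
0.048 [0.59472748 0.0587636  0.048     ]
0.06 [0.59698922 0.05889667 0.06      ] [0.60190715 0.05448385 0.06      ]
0.069 [0.59530938 0.05845298 0.069     ] [0.5938555  0.06403373 0.069     ]
0.02 [0.58990264 0.06946184 0.02      ]
0.03 [0.5818453  0.07900471 0.03      ]
[array([378.86794817, 410.40691995]), array([376.75037509, 341.94551174]), array([375.14305966, 289.98079885])] [array([262.17460146, 304.51972426]), array([257.4575179 , 287.98173345]), array([255.22186536, 280.14358502])]
[array([381.382162  , 411.63279319]), array([379.32999426, 343.14748248]), array([377.77226495, 291.16265988])] [array([262.18254525, 307.36814127]), array([257.46474445, 290.98709803]), array([255.22870839, 283.22318322])]
[array([377.99605674, 414.37862185]), array([375.84919428, 345.8310187 ]), array([374.21943762, 293.79419079])] [array([257.35935373, 307.40956204]), array([252.36845733, 291.02950194]), array([250.00297014, 283.2660023 ])]
```

View pics/f.png

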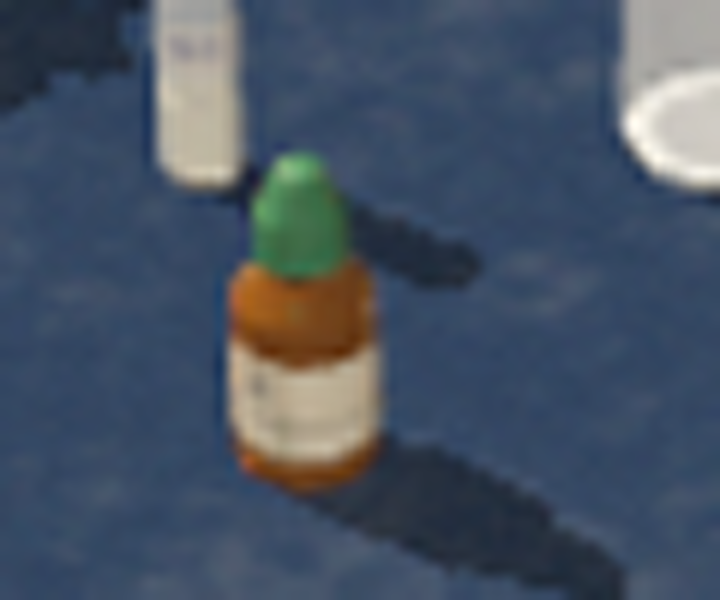

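View pics/g.png

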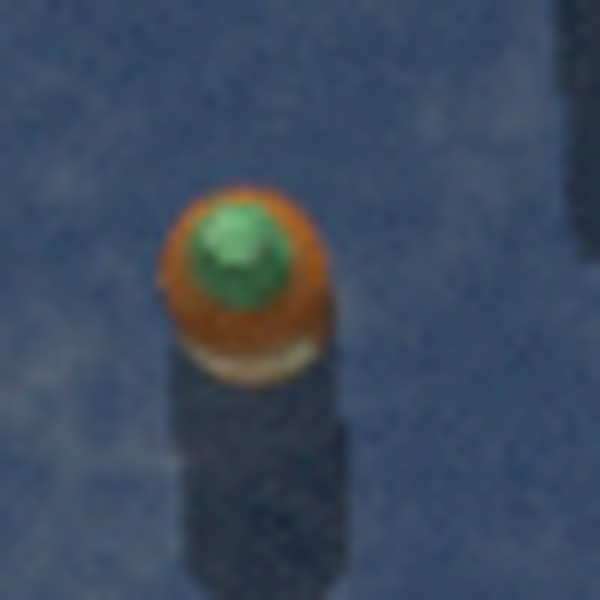

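Positions in world x, y (m):

| Item | Pick | Place |
|---|---|---|
| Cell | (.6935, -.138), yaw about -13.7° | (.454, -.115) |
| Vial | (.674, 0) | (.449, -.230) |
| Beaker | (.5925, -.0755) | (.461, .2205) |
| Dropper | (.595, .0597) | (.454, .146) |
| Cylinder | (.680, .1455) | (.467, .298) |

I'll grasp with the jaws along world x throughout, so tool x is about +y.

```bash
cat > g.py <<'E'
import sys
from h import *
from plant import robot
def need(x,y,z,yaw):   # yaw = world angle of tool x in deg, tool down
    o=robot.observe(); A=R.from_rotvec(o["ee_rot"]); t=np.radians(yaw)
    B=R.from_matrix(np.array([[np.cos(t),np.sin(t),0],[np.sin(t),-np.cos(t),0],[0,0,-1]]))
    d=A.inv().apply(np.array([x,y,z])-o["position"])/.025
    w=(A.inv()*B).as_rotvec(degrees=True)/6
    print("shift",np.round(d,2),"turn",np.round(w,2),"t",round(o["time"],2),"pos",np.round(o["position"],4),"open",round(o["opening"],3),"F",np.round(o["ft_force"],1))
if __name__=="__main__":
    need(*map(float,sys.argv[1:5]))
E
python3 g.py .6935 -.138 .15 76.3
```

```text
shift [23.54 -6.32  1.88] turn [-0.01 -0.01 -8.98] t 0.2 pos [ 0.2095 -0.5083  0.1968] open 0.997 F [-1.1 -0.7 -0.6]
```

```bash
python3 -m handwheel '[[[0.8,-0.2,0],[0,0,-0.4]],[[2.2,-0.6,0],[0,0,-1.2]],[[3.6,-1,0],[0,0,-2]],[[5,-1.4,0],[0,0,-2.8]],[[6.4,-1.8,0],[0,0,-3.6]],[[7.8,-2.2,0],[0,0,-4.4]],[[9.2,-2.6,0],[0,0,-5.2]],[[10.6,-3,0],[0,0,-6]],[[12,-3.4,0],[0,0,-6.8]],[[13.4,-3.8,0],[0,0,-7.6]],[[14.8,-4.1,0],[0,0,-8.3]],[[16,-4.3,0],[0,0,-9]]]'; python3 g.py .6935 -.138 .15 76.3
```

```text
time: 1.2
position: [0.5399, -0.2547, 0.1971]
ee_rot: [-2.464, -1.948, -0.0]
ft_force: [0.5, 0.4, 0.9]
opening: 0.999
shift [5.96 4.9  1.89] turn [-0.   -0.    0.06] t 1.2 pos [ 0.5399 -0.2547  0.1971] open 0.999 F [0.5 0.4 0.9]
```

```bash
python3 -m handwheel '[[[1.1,0.9,0.1],[0,0,0]],[[2.2,1.8,0.4],[0,0,0]],[[3.3,2.7,0.8],[0,0,0]],[[4.4,3.6,1.2],[0,0,0]],[[5.2,4.2,1.6],[0,0,0]],[[5.7,4.6,1.8],[0,0,0]],[[5.9,4.7,1.9],[0,0,0]],[[5.9,4.7,1.9],[0,0,0]],[[5.9,4.7,1.9],[0,0,0]]]' 0.3; python3 g.py .6935 -.138 .03 76.3
python3 - <<'E'
from h import *; from plant import viewer
c=viewer.camera("top"); s=viewer.camera("scene")
cv2.imwrite("pics/t1.png",c["pixels"][:,:,::-1]);crop(s,"pics/s1.png",220,90,220,160,3)
E
```

```text
time: 1.95
position: [0.6869, -0.1416, 0.1499]
ee_rot: [2.469, 1.942, -0.001]
ft_force: [-0.3, -0.1, 0.5]
opening: 0.707
shift [0.2  0.22 4.8 ] turn [-0.    0.    0.01] t 1.95 pos [ 0.6869 -0.1416  0.1499] open 0.707 F [-0.3 -0.1  0.5]
```

View pics/s1.png

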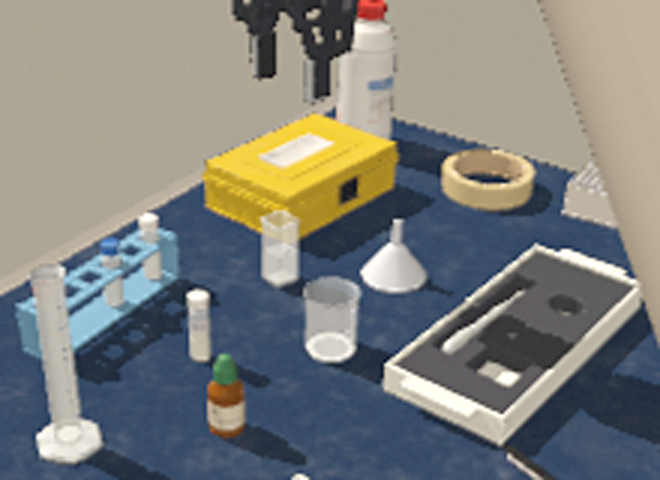

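View pics/t1.png

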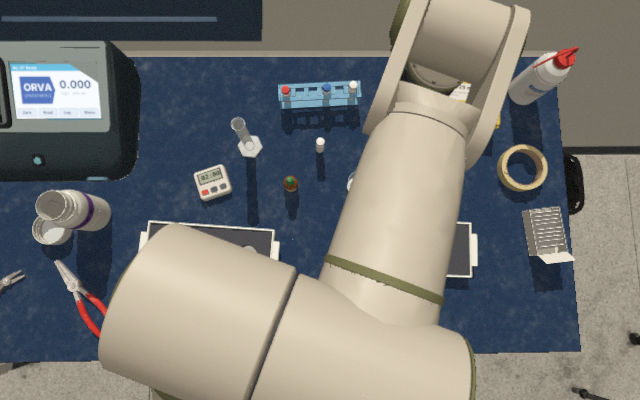

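The jaws are above the cell and clear of the yellow box. Descending.

```bash
python3 -m handwheel '[[[0.2,0.2,0.3],[0,0,0]],[[0.2,0.2,0.9],[0,0,0]],[[0.2,0.2,1.7],[0,0,0]],[[0.2,0.2,2.5],[0,0,0]],[[0.2,0.2,3.3],[0,0,0]],[[0.2,0.2,4],[0,0,0]],[[0.2,0.2,4.5],[0,0,0]],[[0.2,0.2,4.8],[0,0,0]],[[0.2,0.2,4.8],[0,0,0]],[[0.2,0.2,4.8],[0,0,0]]]'; python3 g.py .6935 -.138 .03 76.3
python3 - <<'E'
from h import *; from plant import viewer
s=viewer.camera("scene")
crop(s,"pics/s2.png",270,130,100,75,8)
E
```

```text
time: 2.88
position: [0.6935, -0.1376, 0.0301]
ee_rot: [2.469, 1.942, 0.0]
ft_force: [-0.1, 0.1, 0.2]
opening: 0.699
shift [-0.01  0.    0.  ] turn [ 0.   -0.    0.01] t 2.88 pos [ 0.6935 -0.1376  0.0301] open 0.699 F [-0.1  0.1  0.2]
```

View pics/s2.png

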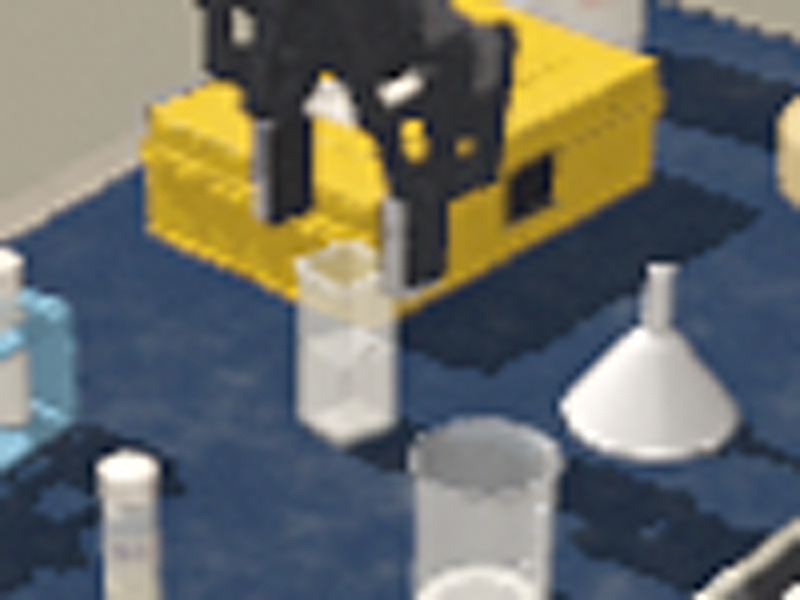

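Run:
```python
from h import *; import pickle
c,s=pickle.load(open("c0.pkl","rb"))
for z in (0,.03,.04,.05,.066): print(z,proj(s,[.6935,-.138,z]),(proj(s,[.6935,-.138,z])-[270,130])*8)
for dx in(-.044,.044): print((proj(s,[.6935+dx,-.138,.036])-[270,130])*8)
```

```text
0 [313.0902891  182.76417917] [344.72231277 422.11343335]
0.03 [313.1140958  173.51995703] [344.9127664  348.15965625]
0.04 [313.12220626 170.37063869] [344.97765007 322.9651095 ]
0.05 [313.13040659 167.18642425] [345.04325269 297.49139399]
0.066 [313.1437178  162.01763664] [345.14974238 256.14109314]
[449.55567509 372.83952441]
[244.44600772 294.87077299]
```

Run:
```python
from h import *; from plant import viewer,robot
s=viewer.camera("scene"); print(s["xyz"],s["orientation"],robot.observe()["position"])
for z in (.03,.04,.066):
    p=proj(s,[.6935,-.138,z]); s["pixels"][int(round(p[1])),int(round(p[0]))]=[255,0,0]
crop(s,"pics/s3.png",290,125,50,65,9)
crop(viewer.camera("top"),"pics/t3.png",340,50,160,140,5)
```

```text
[0.15673536 0.58249194 0.55760558] [ 0.36176561 -1.19463937 -2.2651219 ] [ 0.6939203  -0.13767688  0.03098983]
```

View pics/s3.png

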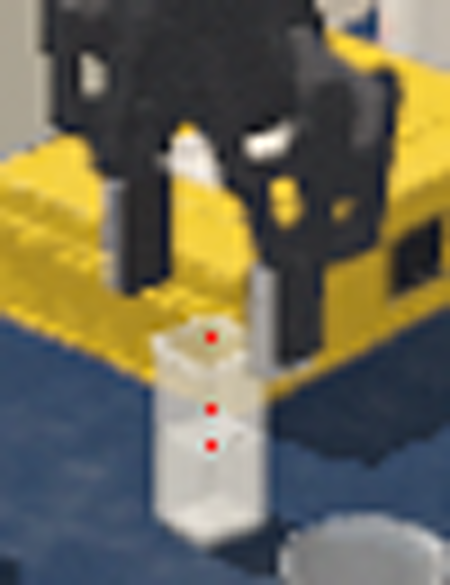

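View pics/t3.png

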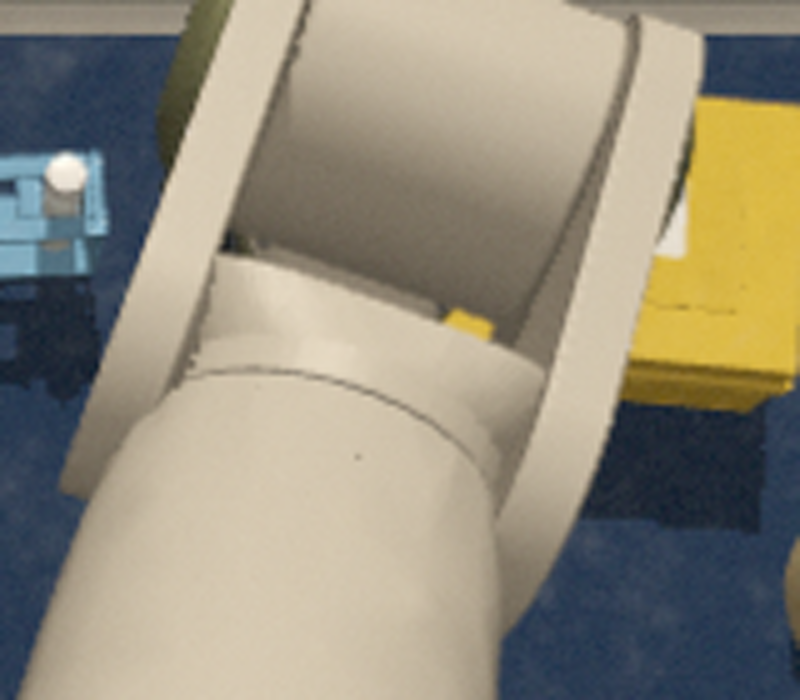

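Run:
```python
from h import *; import pickle
from plant import robot
c,s=pickle.load(open("c0.pkl","rb"))
o=robot.observe(); print(R.from_rotvec(o["ee_rot"]).as_matrix().round(3), o["joint_positions"].round(3))
for z in (.03,.04,.05,.06,.07,.08):
    a=atz(s,305.3,157.2,z);b=atz(s,322.2,165.6,z); print(z,a.round(3),b.round(3),((a+b)/2).round(3),np.hypot(*(a-b)[:2]).round(3),np.degrees(np.arctan2(*(a-b)[1::-1])).round(1))
```

```text
[[ 0.235  0.972  0.002]
 [ 0.972 -0.235 -0.001]
 [-0.     0.002 -1.   ]] [-0.363  0.791  1.026  0.     1.323 -0.125]
0.03 [ 0.769 -0.2    0.03 ] [ 0.7   -0.189  0.03 ] [ 0.734 -0.195  0.03 ] 0.07 -8.9
0.04 [ 0.757 -0.186  0.04 ] [ 0.689 -0.175  0.04 ] [ 0.723 -0.18   0.04 ] 0.069 -8.9
0.05 [ 0.746 -0.171  0.05 ] [ 0.679 -0.16   0.05 ] [ 0.712 -0.165  0.05 ] 0.068 -8.9
0.06 [ 0.734 -0.156  0.06 ] [ 0.669 -0.146  0.06 ] [ 0.701 -0.151  0.06 ] 0.066 -8.9
0.07 [ 0.723 -0.141  0.07 ] [ 0.658 -0.131  0.07 ] [ 0.69  -0.136  0.07 ] 0.065 -8.9
0.08 [ 0.711 -0.126  0.08 ] [ 0.648 -0.116  0.08 ] [ 0.68  -0.121  0.08 ] 0.064 -8.9
```

Run:
```python
from h import *; import pickle
c,s=pickle.load(open("c0.pkl","rb"))
print(proj(s,[.2095,-.508,.197]),proj(s,[.2095,-.508,.21]),proj(s,[.2095,-.508,.23]))
p=proj(s,[.6869,-.1416,.15]); print(p,(p-[220,90])*3)
p=proj(s,[.6869,-.1416,.18]); print(p,(p-[220,90])*3)
crop(s,"pics/s0z.png",520,20,90,90,8)
```

```text
[550.66893866 116.83919978] [552.51448129 111.98826703] [555.4100958  104.37726364]
[316.10599912 133.48305381] [288.31799737 130.44916142]
[316.18600813 122.52055636] [288.5580244   97.56166909]
```

View pics/s0z.png

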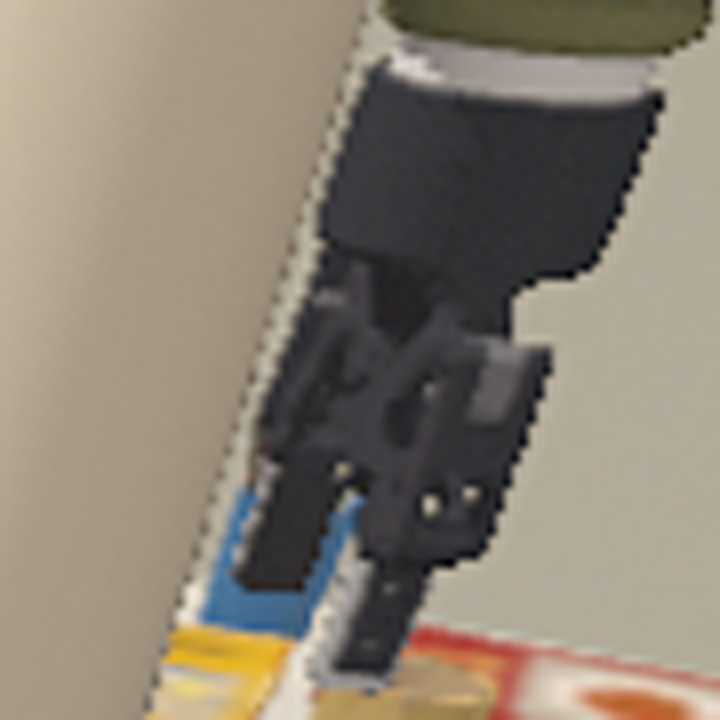

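The tips look about 35 mm higher in the scene picture than the TCP reading says. I'll rise, shut the gripper in free space and look again.

```bash
python3 -m handwheel '[[[0,0,-0.5],[0,0,0]],[[0,0,-1.5],[0,0,0]],[[0,0,-2.5],[0,0,0]],[[0,0,-3],[0,0,0]],[[0,0,-3.2],[0,0,0]],[[0,0,-3.2],[0,0,0]],[[0,0,-3.2],[0,0,0]],[[0,0,-3.2],[0,0,0]],[[0,0,-3.2],[0,0,0]],[[0,0,-3.2],[0,0,0]]]' 1 20
python3 - <<'E'
from h import *; from plant import viewer,robot
s=viewer.camera("scene"); p=robot.observe()["position"]; print(p)
for dz in (0,.01,.02,.03,.04):
    q=proj(s,p+[0,0,dz]); s["pixels"][int(round(q[1])),int(round(q[0]))]=[255,0,0]
crop(s,"pics/s4.png",285,90,60,80,9)
E
```

```text
time: 3.87
position: [0.693, -0.1373, 0.1087]
ee_rot: [-2.468, -1.942, 0.001]
ft_force: [-0.6, 0.5, 0.1]
opening: -0.003
[ 0.69311736 -0.13726991  0.10893179]
```

View pics/s4.png

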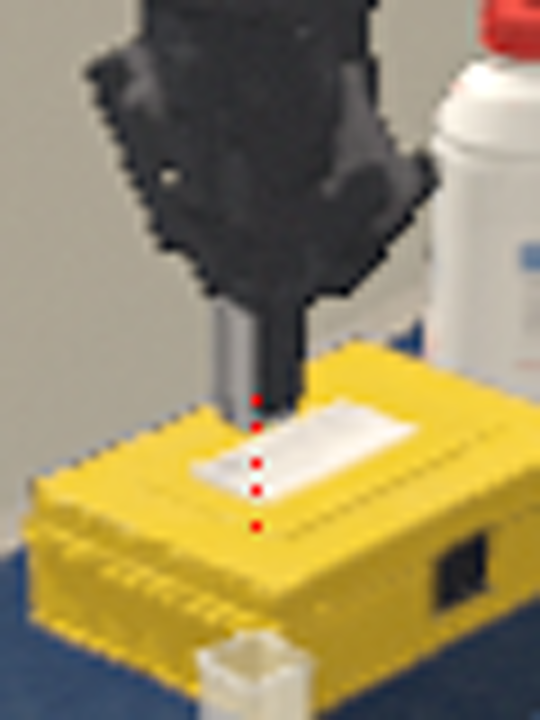

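The shut tips are about 32 mm above the reported TCP. Descending around the cell to a reading of 0 will test this without risk, because the open tips are retracted further.

```bash
python3 -m handwheel '[[[0,0,0],[0,0,0]],[[0,0,0],[0,0,0]],[[0,0,0],[0,0,0]],[[0,0,0.4],[0,0,0]],[[0,0,1.2],[0,0,0]],[[0,0,2],[0,0,0]],[[0,0,2.7],[0,0,0]],[[0,0,3.2],[0,0,0]],[[0,0,3.6],[0,0,0]],[[0,0,3.9],[0,0,0]],[[0,0,4.1],[0,0,0]],[[0,0,4.1],[0,0,0]]]' 0.3
python3 - <<'E'
from h import *; from plant import viewer,robot
s=viewer.camera("scene"); o=robot.observe(); p=o["position"]; print(p,o["ft_force"])
crop(s,"pics/s5.png",285,120,60,80,9)
E
```

```text
time: 4.92
position: [0.693, -0.1372, 0.0062]
ee_rot: [-2.468, -1.942, 0.001]
ft_force: [-0.9, 1.0, -0.1]
opening: 0.699
[ 0.69337521 -0.13735344  0.00713225] [-0.20421096 -1.0309861   0.68037301]
```

View pics/s5.png

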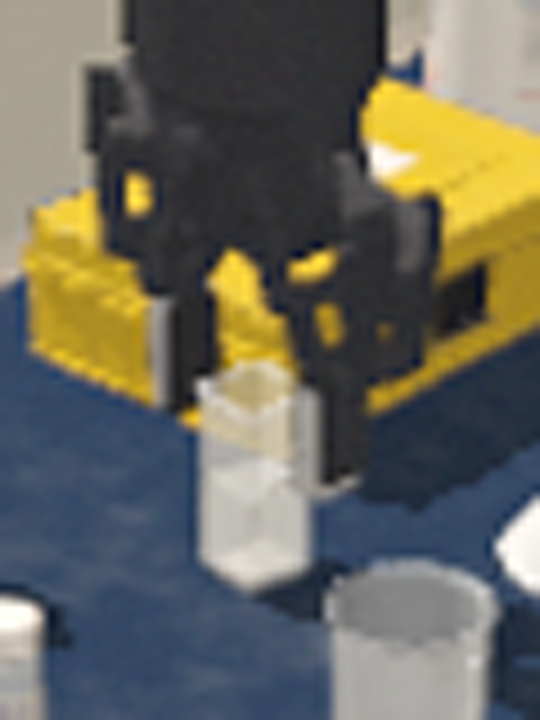

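No contact so far. The tips are at about z = 0.04, so the offset is real: true tip height is about the reading + 0.032. I'll lower 7 mm more and grip.

```bash
python3 -m handwheel '[[[0,0,0.15],[0,0,0]],[[0,0,0.3],[0,0,0]],[[0,0,0.3],[0,0,0]]]'; python3 -m handwheel '[[[0,0,0],[0,0,0]],[[0,0,0],[0,0,0]],[[0,0,0],[0,0,0]],[[0,0,0],[0,0,0]],[[0,0,0],[0,0,0]],[[0,0,0],[0,0,0]]]' 1 20
python3 - <<'E'
from h import *; from plant import viewer,robot
s=viewer.camera("scene"); o=robot.observe(); p=o["position"]; print(p,o["ft_force"])
crop(s,"pics/s6.png",285,120,60,80,9)
E
```

```text
time: 5.22
position: [0.6931, -0.1373, -0.0007]
ee_rot: [-2.469, -1.942, 0.0]
ft_force: [-0.5, -0.5, -0.2]
opening: 0.697
time: 5.72
position: [0.6935, -0.1374, -0.0]
ee_rot: [2.469, 1.942, 0.0]
ft_force: [0.1, 0.8, 0.6]
opening: 0.293
[ 6.93498172e-01 -1.37411369e-01  1.94591290e-05] [-0.31812368 -1.07023283  2.02807627]
```

View pics/s6.png

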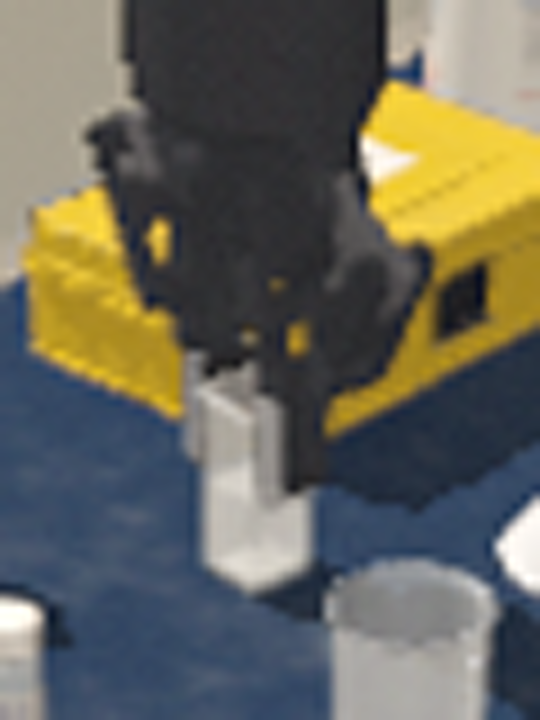

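Gripped at an opening of 0.293, about 25 mm, which fits the cell. Lifting and carrying.

```bash
python3 -m handwheel '[[[0,0,-0.2],[0,0,0]],[[0,0,-0.7],[0,0,0]],[[0,0,-1.5],[0,0,0]],[[0,0,-2.3],[0,0,0]],[[0,0,-3.1],[0,0,0]],[[0,0,-3.6],[0,0,0]],[[0,0,-3.8],[0,0,0]],[[0,0,-3.8],[0,0,0]]]';python3 g.py .4542 -.1153 .095 87.4
python3 - <<'E'
from h import *; from plant import viewer,robot
s=viewer.camera("scene")
crop(s,"pics/s7.png",265,80,100,120,6)
E
```

```text
time: 6.43
position: [0.6939, -0.1375, 0.0968]
ee_rot: [2.467, 1.941, 0.003]
ft_force: [0.2, 0.1, -0.7]
opening: 0.293
shift [-1.39 -9.53  0.04] turn [ 0.03  0.01 -1.83] t 6.43 pos [ 0.6939 -0.1375  0.0968] open 0.293 F [ 0.2  0.1 -0.7]
```

View pics/s7.png

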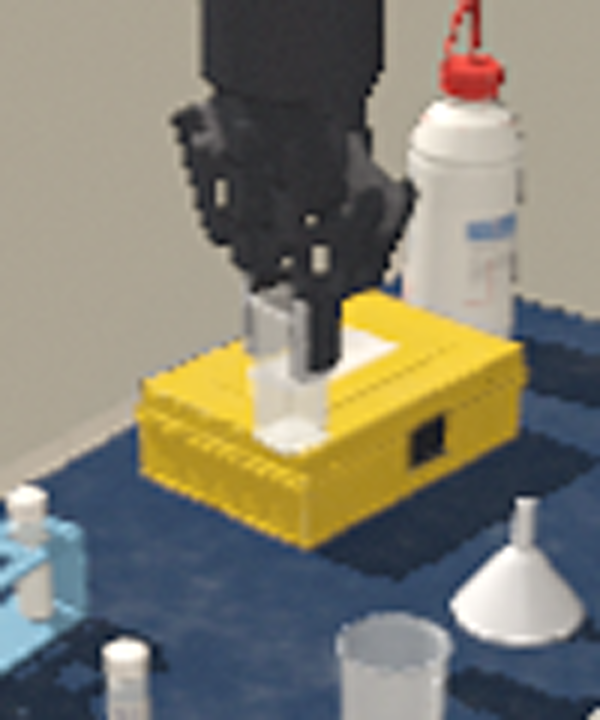

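The cell is held upright. Moving over the tray.

```bash
python3 -m handwheel '[[[-0.1,-0.3,0],[0,0,-0.1]],[[-0.2,-1,0],[0,0,-0.2]],[[-0.3,-2,0],[0,0,-0.4]],[[-0.5,-3.1,0],[0,0,-0.6]],[[-0.6,-4.2,0],[0,0,-0.8]],[[-0.8,-5.3,0],[0,0,-1]],[[-0.9,-6.4,0],[0,0,-1.2]],[[-1.1,-7.5,0],[0,0,-1.4]],[[-1.2,-8.4,0],[0,0,-1.6]],[[-1.3,-9.1,0],[0,0,-1.8]],[[-1.4,-9.4,0],[0,0,-1.8]],[[-1.4,-9.5,0],[0,0,-1.8]]]';python3 -m handwheel '[[[0,0,0],[0,0,0]],[[0,0,0],[0,0,0]]]'; python3 g.py .4542 -.1153 .06 87.4
python3 - <<'E'
from h import *; from plant import viewer,robot
s=viewer.camera("scene")
crop(s,"pics/s8.png",330,120,130,120,5)
c=viewer.camera("top")
crop(c,"pics/t8.png",330,180,150,120,5)
E
```

```text
time: 7.48
position: [0.4532, -0.1154, 0.0944]
ee_rot: [-2.276, -2.164, 0.001]
ft_force: [0.1, -1.1, 0.1]
opening: 0.297
time: 7.65
position: [0.4551, -0.1158, 0.0946]
ee_rot: [2.276, 2.166, 0.0]
ft_force: [-0.5, 0.4, -0.4]
opening: 0.297
shift [ 0.02 -0.04  1.38] turn [ 0.    0.   -0.04] t 7.65 pos [ 0.4551 -0.1158  0.0946] open 0.297 F [-0.5  0.4 -0.4]
```

View pics/s8.png

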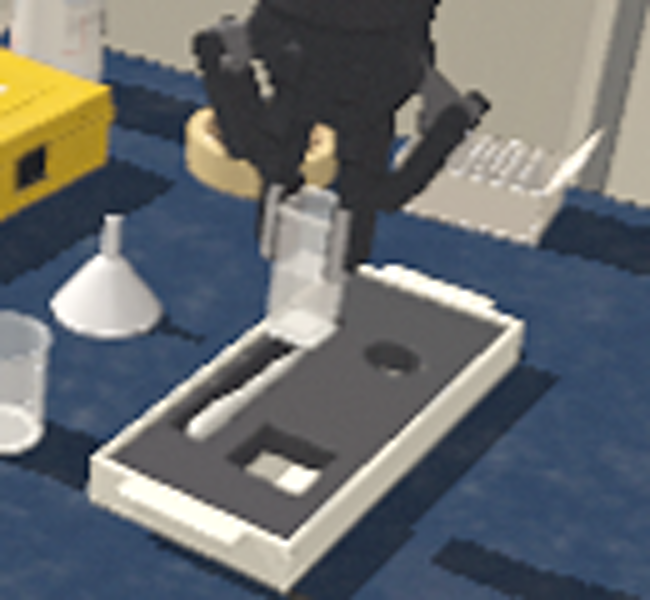

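View pics/t8.png

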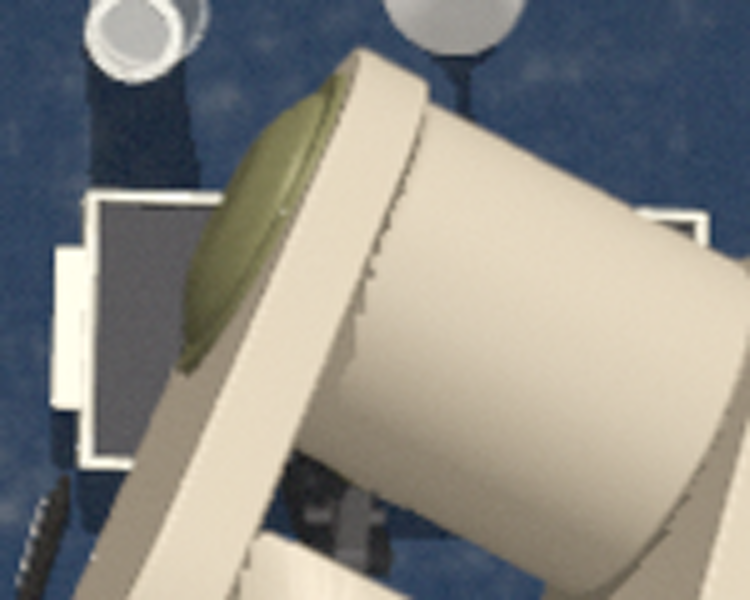

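Run:
```python
from h import *; import pickle
c,s=pickle.load(open("c0.pkl","rb"))
p=lambda *a:((proj(s,a)-[330,120])*5).round(1)
for y in (-.1158,-.1188,-.1128): print(p(.455,y,.0946),p(.455,y,.16))
d=.013
print([p(.4551+a*d,-.1158+b*d,.0946) for a,b in((1,1),(1,-1),(-1,-1),(-1,1))])
```

```text
[298.3 324.2] [315.6 199.7]
[301.3 321.5] [318.7 197.2]
[295.3 327. ] [312.6 202.3]
[array([260. , 327.1]), array([286.1, 303.7]), array([336. , 321.3]), array([310.5, 345.4])]
```

The cell base in the picture matches the prediction to under 1 px. Lowering.

```bash
python3 -m handwheel '[[[0,0,0.3],[0,0,0]],[[0,0,0.9],[0,0,0]],[[0,0,1.6],[0,0,0]],[[0,0,2.3],[0,0,0]],[[0,0,2.7],[0,0,0]],[[0,0,2.9],[0,0,0]],[[0,0,3.1],[0,0,0]],[[0,0,3.3],[0,0,0]],[[0,0,3.45],[0,0,0]],[[0,0,3.55],[0,0,0]],[[0,0,3.55],[0,0,0]],[[0,0,3.55],[0,0,0]]]'
python3 - <<'E'
from h import *; from plant import viewer,robot
s=viewer.camera("scene")
crop(s,"pics/s9.png",330,140,130,110,6)
E
```

```text
time: 8.75
position: [0.4544, -0.1156, 0.0061]
ee_rot: [2.275, 2.166, 0.0]
ft_force: [-0.1, -0.4, 0.8]
opening: 0.296
```

View pics/s9.png

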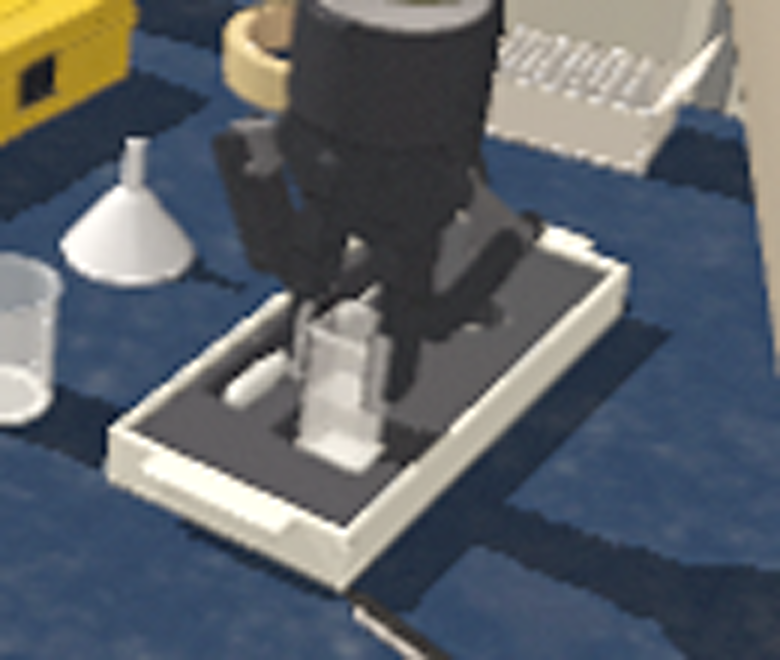

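The cell is in the recess. I'll lower the last 2 mm, release partway and rise.

```bash
python3 -m handwheel '[[[0,0,0.04],[0,0,0]],[[0,0,0.08],[0,0,0]],[[0,0,0.08],[0,0,0]]]';  python3 -m handwheel '[[[0,0,0],[0,0,0]],[[0,0,0],[0,0,0]],[[0,0,0],[0,0,0]],[[0,0,0],[0,0,0]],[[0,0,-0.2],[0,0,0]],[[0,0,-0.8],[0,0,0]],[[0,0,-1.6],[0,0,0]],[[0,0,-2.6],[0,0,0]],[[0,0,-3.6],[0,0,0]],[[0,0,-4.4],[0,0,0]],[[0,0,-4.8],[0,0,0]],[[0,0,-4.8],[0,0,0]]]' 0.5; python3 g.py .674 0 .11 90
python3 - <<'E'
from h import *; from plant import viewer,robot
s=viewer.camera("scene")
crop(s,"pics/s10.png",330,140,130,110,6)
E
```

```text
time: 9.05
position: [0.4543, -0.1155, 0.004]
ee_rot: [2.275, 2.166, 0.0]
ft_force: [0.2, 0.3, -0.4]
opening: 0.293
time: 10.05
position: [0.4552, -0.1159, 0.1264]
ee_rot: [2.272, 2.163, 0.002]
ft_force: [-0.1, 0.0, -0.9]
opening: 0.501
shift [5.06 8.51 0.68] turn [ 0.04  0.02 -0.47] t 10.05 pos [ 0.4552 -0.1159  0.1264] open 0.501 F [-0.1  0.  -0.9]
```

View pics/s10.png

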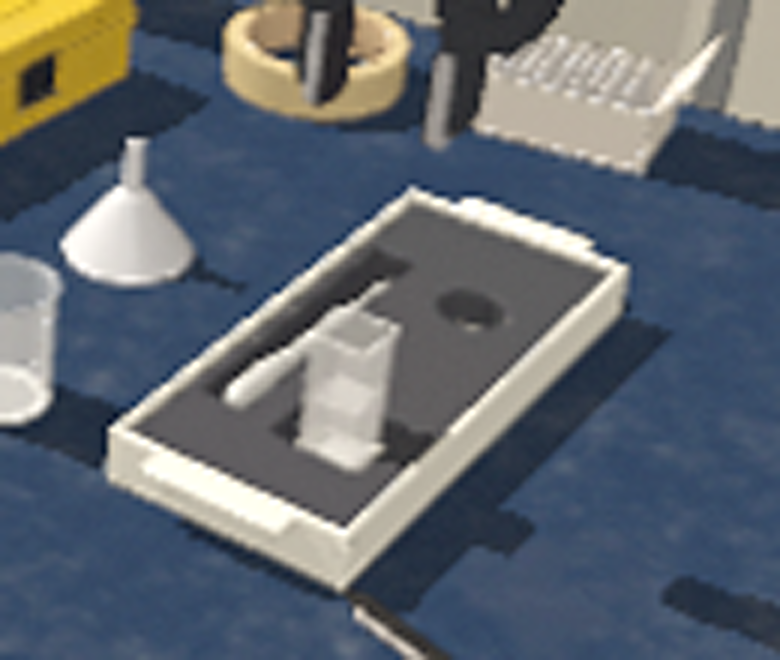

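The cell stands upright in its recess at crop (345,400). Next is the vial.

```bash
python3 -m handwheel '[[[0.3,0.5,0],[0,0,-0.1]],[[0.8,1.3,0],[0,0,-0.2]],[[1.4,2.3,0],[0,0,-0.3]],[[2,3.3,0.1],[0,0,-0.4]],[[2.6,4.3,0.2],[0,0,-0.5]],[[3.2,5.3,0.3],[0,0,-0.5]],[[3.8,6.3,0.4],[0,0,-0.5]],[[4.3,7.2,0.5],[0,0,-0.5]],[[4.7,7.9,0.6],[0,0,-0.5]],[[5,8.4,0.7],[0,0,-0.5]],[[5.1,8.5,0.7],[0,0,-0.5]],[[5.1,8.5,0.7],[0,0,-0.5]]]'; python3 -m handwheel '[[[0,0,0],[0,0,0]],[[0,0,0],[0,0,0]]]';python3 g.py .674 0 -.001 90
python3 - <<'E'
from h import *; from plant import viewer,robot
s=viewer.camera("scene")
crop(s,"pics/s11.png",220,100,130,120,6)
E
```

```text
time: 11.1
position: [0.6724, 0.002, 0.1048]
ee_rot: [-2.215, -2.225, 0.002]
ft_force: [-0.6, 0.6, 0.3]
opening: 0.499
time: 11.27
position: [0.672, 0.0009, 0.1065]
ee_rot: [-2.218, -2.224, 0.001]
ft_force: [0.4, -0.4, -0.4]
opening: 0.497
shift [-0.04  0.08  4.3 ] turn [-0.01  0.    0.03] t 11.27 pos [0.672  0.0009 0.1065] open 0.497 F [ 0.4 -0.4 -0.4]
```

View pics/s11.png

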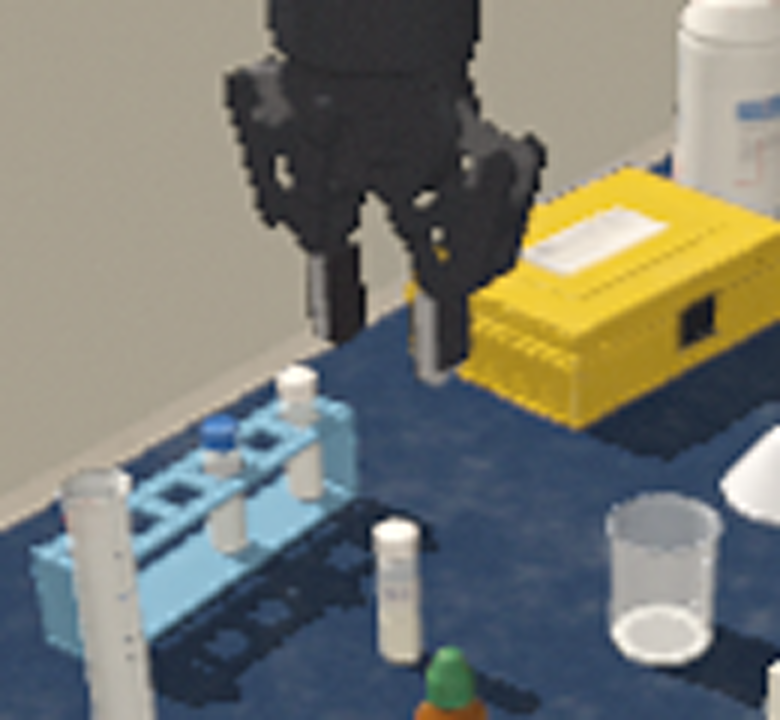

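```bash
python3 -m handwheel '[[[0,0.1,0.3],[0,0,0]],[[0,0.1,0.9],[0,0,0]],[[0,0.1,1.6],[0,0,0]],[[0,0.1,2.3],[0,0,0]],[[0,0.1,2.9],[0,0,0]],[[0,0.1,3.4],[0,0,0]],[[0,0.1,3.8],[0,0,0]],[[0,0.1,4.1],[0,0,0]],[[0,0.1,4.3],[0,0,0]],[[0,0.1,4.3],[0,0,0]],[[0,0.1,4.3],[0,0,0]]]';python3 g.py .674 0 -.001 90
python3 - <<'E'
from h import *; from plant import viewer,robot
s=viewer.camera("scene")
crop(s,"pics/s12.png",240,140,90,80,8)
E
```

```text
time: 12.23
position: [0.6755, 0.0014, -0.0007]
ee_rot: [2.217, 2.225, 0.001]
ft_force: [0.3, 0.3, 1.3]
opening: 0.5
shift [-0.06 -0.06  0.01] turn [0.   0.   0.03] t 12.23 pos [ 0.6755  0.0014 -0.0007] open 0.5 F [0.3 0.3 1.3]
```

View pics/s12.png

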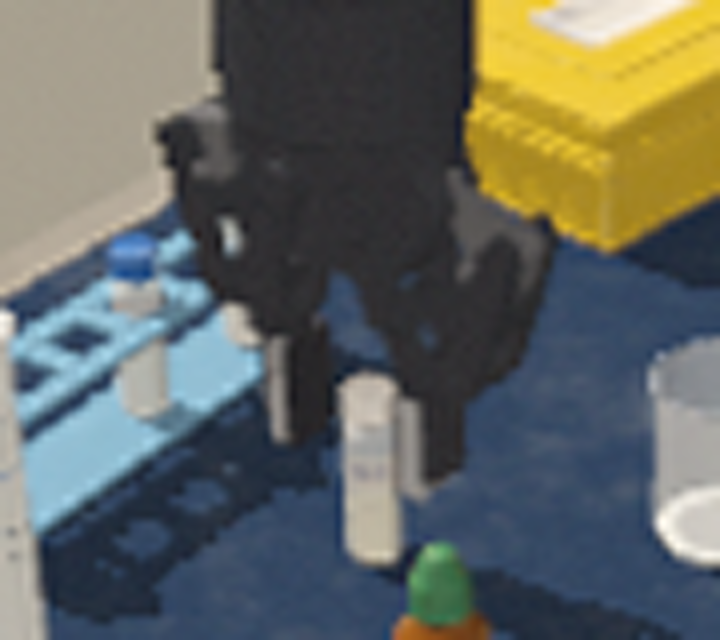

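```bash
python3 -m handwheel '[[[-0.1,0,0],[0,0,0]],[[-0.1,0,0],[0,0,0]],[[-0.1,0,0],[0,0,0]],[[-0.1,0,0],[0,0,0]],[[-0.1,0,0],[0,0,0]],[[-0.1,0,0],[0,0,0]],[[-0.1,0,-0.3],[0,0,0]],[[-0.1,0,-0.8],[0,0,0]],[[-0.1,0,-1.6],[0,0,0]],[[-0.1,0,-2.4],[0,0,0]],[[-0.1,0,-3.2],[0,0,0]],[[-0.1,0,-3.8],[0,0,0]]]' 1 20;python3 g.py .449 -.2302 .095 87.4
python3 - <<'E'
from h import *; from plant import viewer,robot
s=viewer.camera("scene")
crop(s,"pics/s13.png",240,100,90,90,7)
E
```

```text
time: 13.28
position: [0.6755, -0.0009, 0.0961]
ee_rot: [2.217, 2.225, 0.002]
ft_force: [0.6, 0.0, -0.1]
opening: 0.179
shift [-9.14 -9.09  0.03] turn [ 0.01 -0.    0.47] t 13.28 pos [ 0.6755 -0.0009  0.0961] open 0.179 F [ 0.6  0.  -0.1]
```

View pics/s13.png

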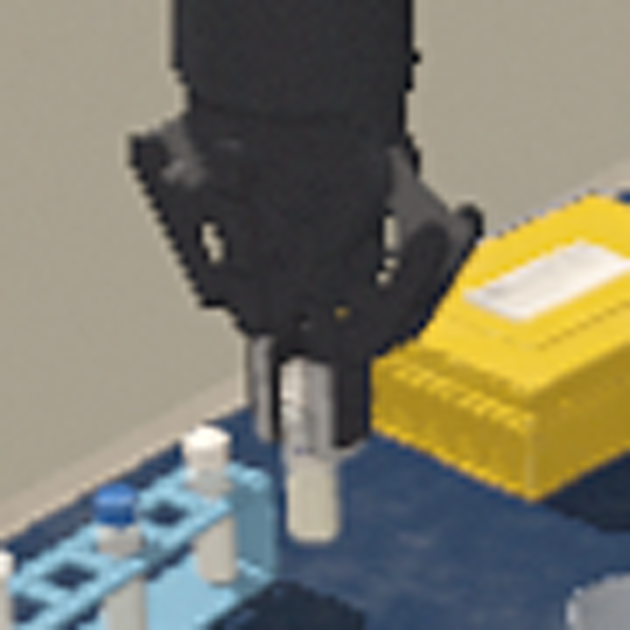

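```bash
python3 -m handwheel '[[[-0.2,-0.2,0],[0,0,0]],[[-0.8,-0.8,0],[0,0,0]],[[-1.6,-1.6,0],[0,0,0]],[[-2.5,-2.5,0],[0,0,0.1]],[[-3.4,-3.4,0],[0,0,0.2]],[[-4.3,-4.3,0],[0,0,0.3]],[[-5.2,-5.2,0],[0,0,0.4]],[[-6.1,-6.1,0],[0,0,0.5]],[[-7,-7,0],[0,0,0.5]],[[-7.9,-7.9,0],[0,0,0.5]],[[-8.6,-8.6,0],[0,0,0.5]],[[-9,-9,0],[0,0,0.5]]]';python3 -m handwheel '[[[0,0,0],[0,0,0]],[[0,0,0],[0,0,0]],[[0,0,0],[0,0,0]]]';python3 g.py .449 -.2302 .005 87.4
python3 - <<'E'
from h import *; from plant import viewer,robot
s=viewer.camera("scene")
p=robot.observe()["position"]; print(((proj(s,p)-[360,100])*6).round())
crop(s,"pics/s14.png",360,100,120,120,6)
E
```

```text
time: 14.33
position: [0.4482, -0.2278, 0.0928]
ee_rot: [-2.275, -2.162, 0.001]
ft_force: [0.6, -0.7, -0.4]
opening: 0.179
time: 14.58
position: [0.451, -0.2261, 0.0934]
ee_rot: [-2.274, -2.166, -0.0]
ft_force: [0.8, 0.6, -0.2]
opening: 0.183
shift [-0.17 -0.07  3.54] turn [-0.01 -0.01 -0.03] t 14.58 pos [ 0.451  -0.2261  0.0934] open 0.183 F [ 0.8  0.6 -0.2]
[307. 403.]
```

View pics/s14.png

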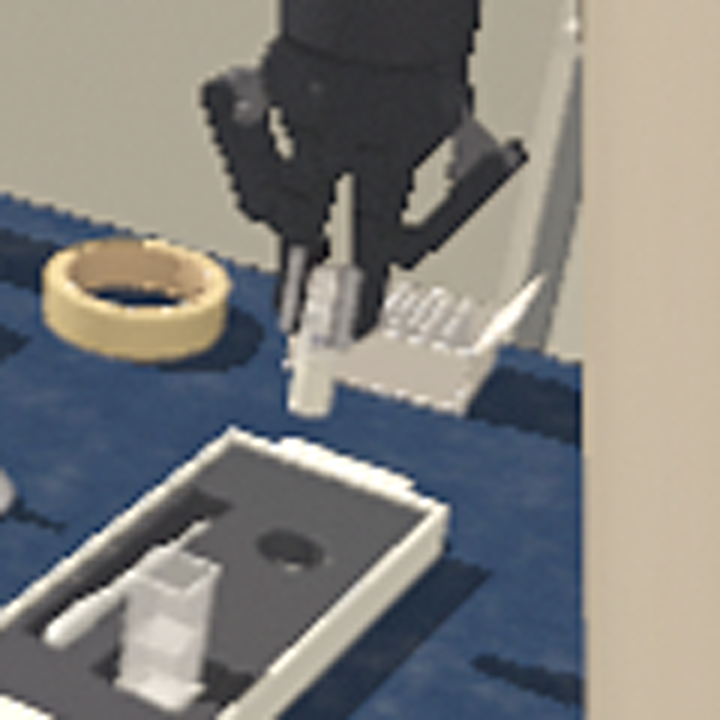

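The vial base at crop (311,405) matches the prediction of (307,403). Lowering.

```bash
python3 -m handwheel '[[[-0.15,-0.05,0.3],[0,0,0]],[[-0.15,-0.05,0.9],[0,0,0]],[[-0.15,-0.05,1.6],[0,0,0]],[[-0.15,-0.05,2.1],[0,0,0]],[[-0.15,-0.05,2.5],[0,0,0]],[[-0.15,-0.05,2.8],[0,0,0]],[[-0.15,-0.05,3.1],[0,0,0]],[[-0.15,-0.05,3.3],[0,0,0]],[[-0.15,-0.05,3.45],[0,0,0]],[[-0.15,-0.05,3.55],[0,0,0]],[[-0.15,-0.05,3.55],[0,0,0]],[[-0.15,-0.05,3.55],[0,0,0]]]';python3 g.py .449 -.2302 .005 87.4
python3 - <<'E'
from h import *; from plant import viewer,robot
s=viewer.camera("scene")
crop(s,"pics/s15.png",360,120,120,100,6)
E
```

```text
time: 15.63
position: [0.4497, -0.2306, 0.0054]
ee_rot: [2.275, 2.166, 0.0]
ft_force: [-0.7, -0.3, -0.5]
opening: 0.181
shift [ 0.01 -0.03  0.02] turn [ 0.    0.   -0.03] t 15.63 pos [ 0.4497 -0.2306  0.0054] open 0.181 F [-0.7 -0.3 -0.5]
```

View pics/s15.png

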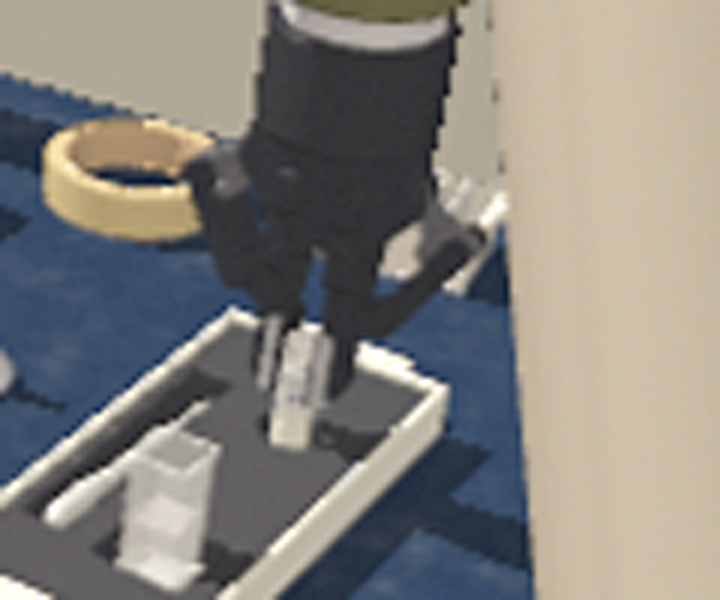

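```bash
python3 -m handwheel '[[[0,0,0.04],[0,0,0]],[[0,0,0.06],[0,0,0]],[[0,0,0.06],[0,0,0]]]';  python3 -m handwheel '[[[0,0,0],[0,0,0]],[[0,0,0],[0,0,0]],[[0,0,0],[0,0,0]],[[0,0,0],[0,0,0]],[[0,0,-0.2],[0,0,0]],[[0,0,-0.8],[0,0,0]],[[0,0,-1.6],[0,0,0]],[[0,0,-2.6],[0,0,0]],[[0,0,-3.6],[0,0,0]],[[0,0,-4.4],[0,0,0]],[[0,0,-4.8],[0,0,0]],[[0,0,-4.8],[0,0,0]]]' 0.55; python3 g.py .5925 -.0755 .11 90
python3 - <<'E'
from h import *; from plant import viewer,robot
s=viewer.camera("scene")
crop(s,"pics/s16.png",360,120,120,100,6)
E
```

```text
time: 15.93
position: [0.4496, -0.2305, 0.0038]
ee_rot: [2.275, 2.166, 0.0]
ft_force: [-1.4, 0.3, -0.7]
opening: 0.181
time: 16.93
position: [0.4505, -0.2312, 0.1263]
ee_rot: [2.272, 2.163, 0.001]
ft_force: [0.1, -0.7, -0.3]
opening: 0.445
shift [6.5  5.37 0.65] turn [ 0.04  0.03 -0.47] t 16.93 pos [ 0.4505 -0.2312  0.1263] open 0.445 F [ 0.1 -0.7 -0.3]
```

View pics/s16.png

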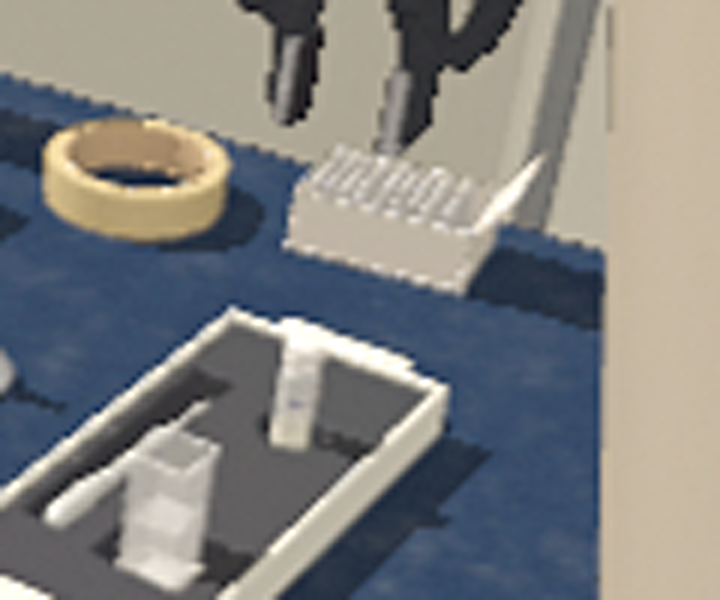

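The vial stands upright in its recess. Next the beaker, with the gripper full open.

```bash
python3 -m handwheel '[[[0.3,0.3,0],[0,0,-0.1]],[[1,0.8,0],[0,0,-0.2]],[[1.8,1.5,0],[0,0,-0.3]],[[2.7,2.2,0.1],[0,0,-0.4]],[[3.6,2.9,0.2],[0,0,-0.5]],[[4.5,3.6,0.3],[0,0,-0.5]],[[5.3,4.3,0.4],[0,0,-0.5]],[[5.9,4.8,0.5],[0,0,-0.5]],[[6.3,5.2,0.6],[0,0,-0.5]],[[6.5,5.4,0.6],[0,0,-0.5]],[[6.5,5.4,0.6],[0,0,-0.5]],[[6.5,5.4,0.6],[0,0,-0.5]]]' 0;python3 -m handwheel '[[[0,0,0],[0,0,0]],[[0,0,0],[0,0,0]]]'; python3 g.py .5925 -.0755 -.002 90
python3 - <<'E'
from h import *; from plant import viewer,robot
s=viewer.camera("scene")
crop(s,"pics/s17.png",270,100,120,120,6)
c=viewer.camera("top"); cv2.imwrite("pics/t17.png",c["pixels"][:,:,::-1])
E
```

```text
time: 17.98
position: [0.5921, -0.0751, 0.1084]
ee_rot: [-2.217, -2.225, 0.001]
ft_force: [1.4, -0.4, 0.1]
opening: 1.002
time: 18.15
position: [0.5919, -0.0756, 0.1089]
ee_rot: [2.219, 2.224, -0.0]
ft_force: [-0.3, -0.0, 0.1]
opening: 0.997
shift [0.   0.02 4.44] turn [-0.    0.    0.02] t 18.15 pos [ 0.5919 -0.0756  0.1089] open 0.997 F [-0.3 -0.   0.1]
```

View pics/s17.png

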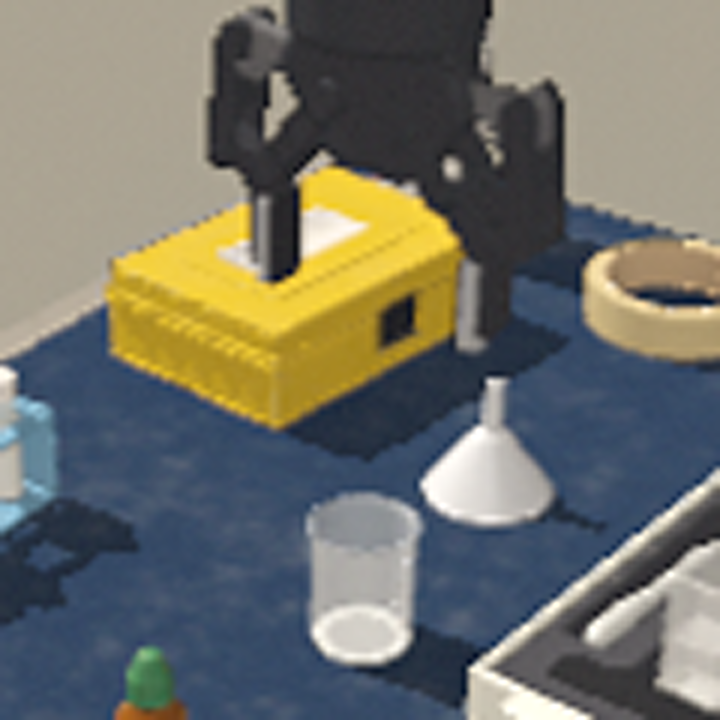

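View pics/t17.png

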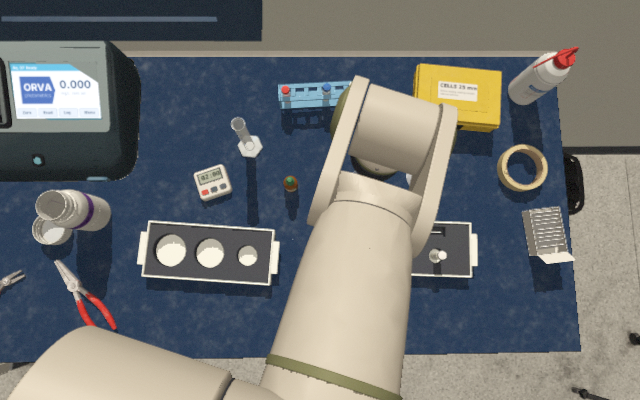

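```bash
python3 -m handwheel '[[[0,0,0.3],[0,0,0]],[[0,0,0.9],[0,0,0]],[[0,0,1.6],[0,0,0]],[[0,0,2.3],[0,0,0]],[[0,0,2.9],[0,0,0]],[[0,0,3.4],[0,0,0]],[[0,0,3.8],[0,0,0]],[[0,0,4.1],[0,0,0]],[[0,0,4.3],[0,0,0]],[[0,0,4.4],[0,0,0]],[[0,0,4.4],[0,0,0]]]';python3 g.py .5925 -.0755 -.002 90
python3 - <<'E'
from h import *; from plant import viewer,robot
s=viewer.camera("scene")
crop(s,"pics/s18.png",290,140,90,80,8)
E
```

```text
time: 19.17
position: [0.5923, -0.0748, -0.0015]
ee_rot: [-2.218, -2.225, 0.0]
ft_force: [-1.4, -0.7, 0.1]
opening: 0.999
shift [-0.03  0.01  0.02] turn [-0.   -0.    0.03] t 19.17 pos [ 0.5923 -0.0748 -0.0015] open 0.999 F [-1.4 -0.7  0.1]
```

View pics/s18.png

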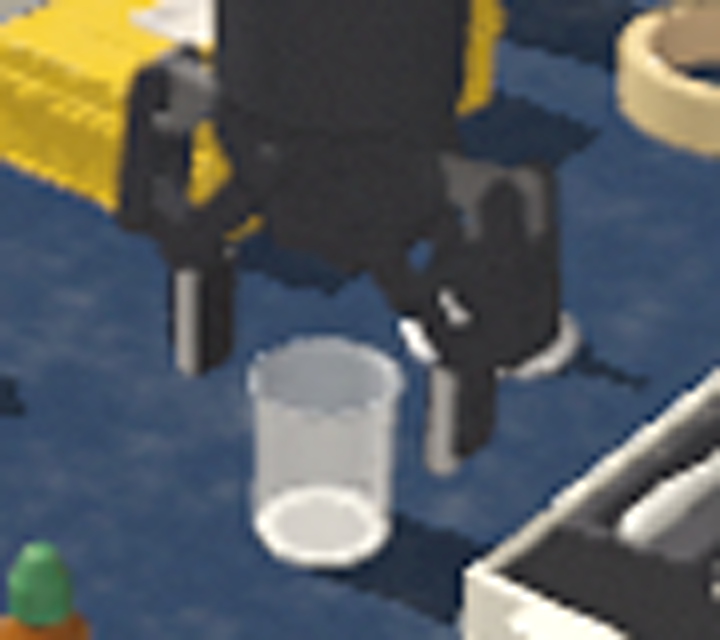

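```bash
python3 -m handwheel '[[[0,0,0],[0,0,0]],[[0,0,0],[0,0,0]],[[0,0,0],[0,0,0]],[[0,0,0],[0,0,0]],[[0,0,0],[0,0,0]],[[0,0,0],[0,0,0]],[[0,0,-0.3],[0,0,0]],[[0,0,-0.8],[0,0,0]],[[0,0,-1.6],[0,0,0]],[[0,0,-2.4],[0,0,0]],[[0,0,-3.2],[0,0,0]],[[0,0,-4],[0,0,0]]]' 1 20;python3 g.py .4606 .2205 .095 85.2
python3 - <<'E'
from h import *; from plant import viewer,robot
s=viewer.camera("scene")
crop(s,"pics/s19.png",280,100,100,110,7)
E
```

```text
time: 20.22
position: [0.5921, -0.0747, 0.0999]
ee_rot: [-2.217, -2.225, 0.0]
ft_force: [0.5, 0.4, -0.6]
opening: 0.521
shift [11.82 -5.22  0.2 ] turn [-0.01 -0.    0.83] t 20.22 pos [ 0.5921 -0.0747  0.0999] open 0.521 F [ 0.5  0.4 -0.6]
```

View pics/s19.png

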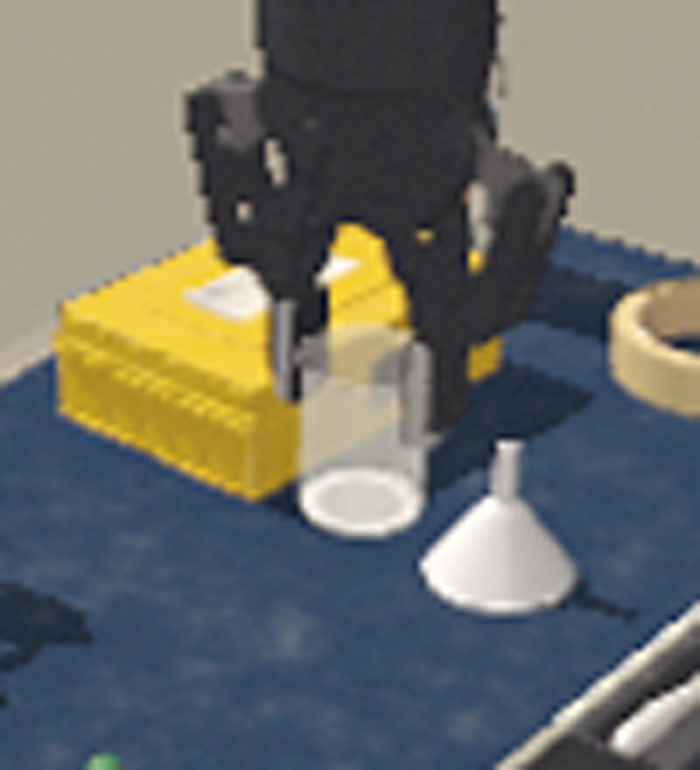

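```bash
python3 -m handwheel '[[[0.3,-0.1,0],[0,0,0]],[[1,-0.4,0],[0,0,0.1]],[[1.9,-0.9,0],[0,0,0.2]],[[3,-1.4,0],[0,0,0.3]],[[4.1,-1.9,0],[0,0,0.4]],[[5.2,-2.4,0],[0,0,0.5]],[[6.3,-2.9,0],[0,0,0.6]],[[7.4,-3.4,0],[0,0,0.7]],[[8.5,-3.9,0],[0,0,0.8]],[[9.6,-4.4,0],[0,0,0.8]],[[10.6,-4.8,0],[0,0,0.8]],[[11.4,-5.1,0],[0,0,0.8]]]';python3 -m handwheel '[[[0.2,-0.1,0],[0,0,0]],[[0.3,-0.1,0],[0,0,0]],[[0.3,-0.1,0],[0,0,0]],[[0.3,-0.1,0],[0,0,0]]]';python3 g.py .4606 .2205 .005 85.2
python3 - <<'E'
from h import *; from plant import viewer,robot
s=viewer.camera("scene")
p=robot.observe()["position"]; print(((proj(s,p)-[210,160])*4).round())
crop(s,"pics/s20.png",210,160,170,170,4)
E
```

```text
time: 21.27
position: [0.4616, 0.2116, 0.0978]
ee_rot: [-2.307, -2.131, 0.003]
ft_force: [-0.3, -0.2, -1.0]
opening: 0.527
time: 21.6
position: [0.4623, 0.2167, 0.0984]
ee_rot: [-2.31, -2.129, 0.001]
ft_force: [-0.5, 0.5, 0.1]
opening: 0.524
shift [ 0.15 -0.08  3.74] turn [-0.    0.    0.02] t 21.6 pos [0.4623 0.2167 0.0984] open 0.524 F [-0.5  0.5  0.1]
[350. 412.]
```

View pics/s20.png

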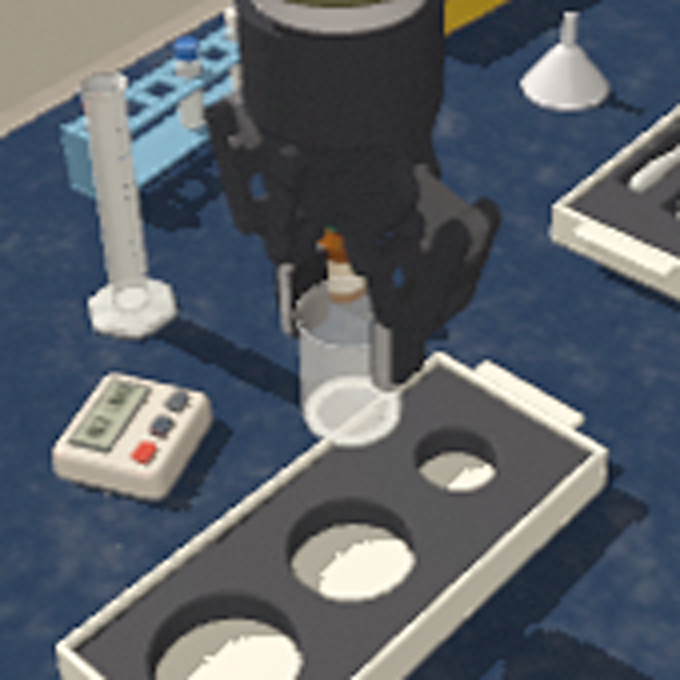

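Beaker base at crop (352,411), prediction (350,412). Lowering.

```bash
python3 -m handwheel '[[[0.1,-0.1,0.3],[0,0,0]],[[0.15,-0.1,0.9],[0,0,0]],[[0.15,-0.1,1.6],[0,0,0]],[[0.15,-0.1,2.2],[0,0,0]],[[0.15,-0.1,2.6],[0,0,0]],[[0.15,-0.1,2.9],[0,0,0]],[[0.15,-0.1,3.2],[0,0,0]],[[0.15,-0.1,3.4],[0,0,0]],[[0.15,-0.1,3.6],[0,0,0]],[[0.15,-0.1,3.7],[0,0,0]],[[0.15,-0.1,3.75],[0,0,0]],[[0.15,-0.1,3.75],[0,0,0]]]';python3 g.py .4606 .2205 .003 85.2
python3 - <<'E'
from h import *; from plant import viewer,robot
s=viewer.camera("scene")
crop(s,"pics/s21.png",230,200,150,150,5)
E
```

```text
time: 22.65
position: [0.4599, 0.2214, 0.005]
ee_rot: [2.309, 2.13, 0.0]
ft_force: [0.0, 0.5, -0.4]
opening: 0.52
shift [-0.03  0.03  0.08] turn [ 0.   -0.    0.03] t 22.65 pos [0.4599 0.2214 0.005 ] open 0.52 F [ 0.   0.5 -0.4]
```

View pics/s21.png

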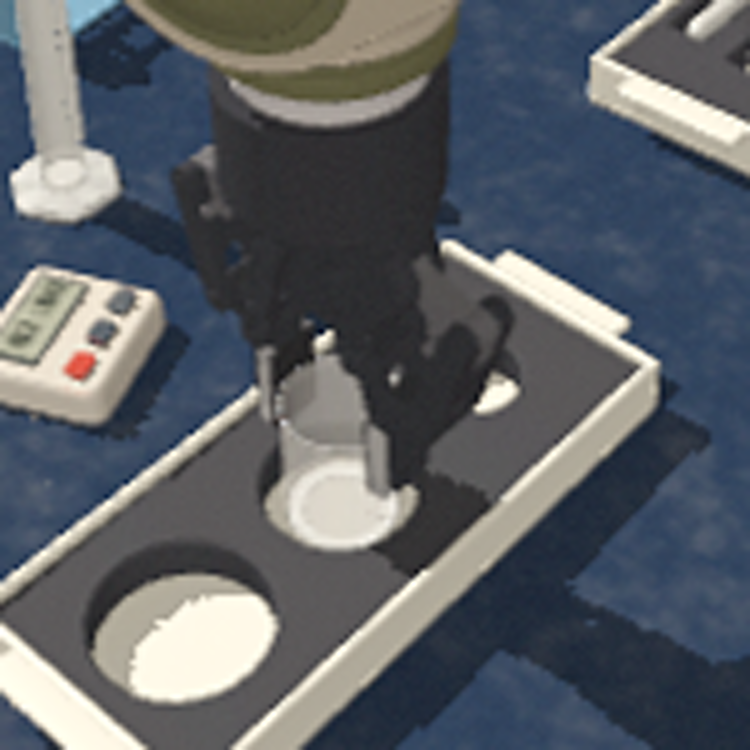

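The beaker is inside its recess. Beaker bottom is the reading + 1.5 mm, so I'll lower 2.5 mm, release and rise.

```bash
python3 -m handwheel '[[[0,0,0.05],[0,0,0]],[[0,0,0.1],[0,0,0]],[[0,0,0.1],[0,0,0]]]';  python3 -m handwheel '[[[0,0,0],[0,0,0]],[[0,0,0],[0,0,0]],[[0,0,0],[0,0,0]],[[0,0,0],[0,0,0]],[[0,0,-0.2],[0,0,0]],[[0,0,-0.8],[0,0,0]],[[0,0,-1.6],[0,0,0]],[[0,0,-2.6],[0,0,0]],[[0,0,-3.6],[0,0,0]],[[0,0,-4.4],[0,0,0]],[[0,0,-4.8],[0,0,0]],[[0,0,-4.8],[0,0,0]]]' 0.3; python3 g.py .595 .0597 .11 90
python3 - <<'E'
from h import *; from plant import viewer,robot
s=viewer.camera("scene")
crop(s,"pics/s22.png",230,200,150,150,5)
E
```

```text
time: 22.95
position: [0.4603, 0.2215, 0.0031]
ee_rot: [2.308, 2.13, 0.002]
ft_force: [-0.1, 0.7, 4.1]
opening: 0.52
time: 23.95
position: [0.4609, 0.2217, 0.125]
ee_rot: [2.307, 2.129, 0.007]
ft_force: [-0.6, 0.6, -0.1]
opening: 0.699
shift [-6.03  5.86  0.62] turn [ 0.04 -0.01 -0.77] t 23.95 pos [0.4609 0.2217 0.125 ] open 0.699 F [-0.6  0.6 -0.1]
```

View pics/s22.png

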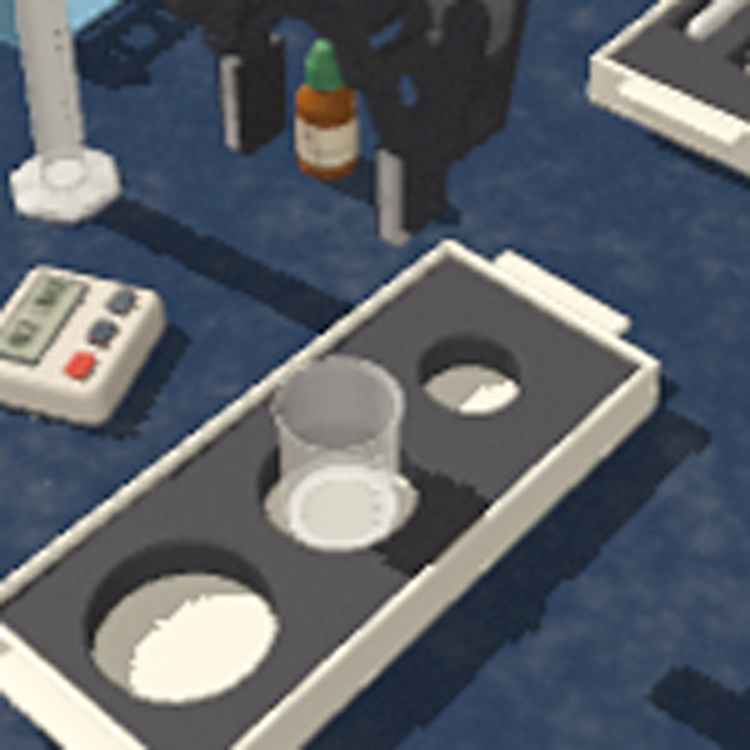

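The beaker is seated. Next the dropper bottle.

```bash
python3 -m handwheel '[[[-0.3,0.3,0],[0,0,-0.1]],[[-0.9,0.9,0],[0,0,-0.2]],[[-1.7,1.7,0],[0,0,-0.3]],[[-2.6,2.6,0.1],[0,0,-0.4]],[[-3.5,3.5,0.2],[0,0,-0.5]],[[-4.4,4.3,0.3],[0,0,-0.6]],[[-5.1,5,0.4],[0,0,-0.7]],[[-5.6,5.5,0.5],[0,0,-0.8]],[[-5.9,5.8,0.6],[0,0,-0.8]],[[-6,5.9,0.6],[0,0,-0.8]],[[-6,5.9,0.6],[0,0,-0.8]],[[-6,5.9,0.6],[0,0,-0.8]]]';python3 g.py .595 .0597 -.007 90
python3 - <<'E'
from h import *; from plant import viewer,robot
s=viewer.camera("scene")
crop(s,"pics/s23.png",240,120,110,130,6)
E
```

```text
time: 25.0
position: [0.5941, 0.0608, 0.1072]
ee_rot: [-2.217, -2.225, 0.001]
ft_force: [-0.4, -0.3, 1.2]
opening: 0.7
shift [-0.05  0.04  4.57] turn [-0.01 -0.    0.04] t 25.0 pos [0.5941 0.0608 0.1072] open 0.7 F [-0.4 -0.3  1.2]
```

View pics/s23.png

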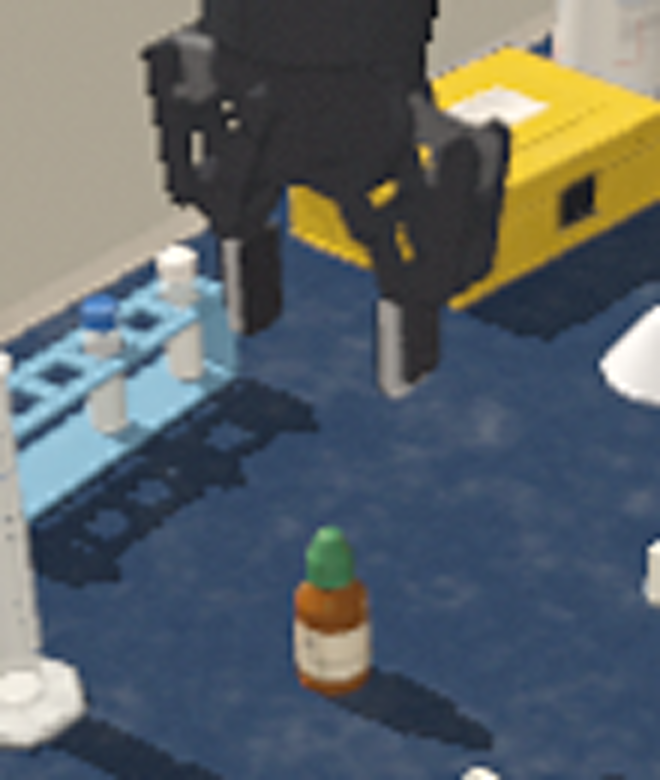

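```bash
python3 -m handwheel '[[[0,0,0.3],[0,0,0]],[[0,0,0.9],[0,0,0]],[[0,0,1.6],[0,0,0]],[[0,0,2.3],[0,0,0]],[[0,0,2.9],[0,0,0]],[[0,0,3.4],[0,0,0]],[[0,0,3.8],[0,0,0]],[[0,0,4.1],[0,0,0]],[[0,0,4.4],[0,0,0]],[[0,0,4.55],[0,0,0]],[[0,0,4.55],[0,0,0]]]';python3 g.py .595 .0597 -.007 90
python3 - <<'E'
from h import *; from plant import viewer,robot
s=viewer.camera("scene")
crop(s,"pics/s24.png",250,170,90,80,8)
E
```

```text
time: 25.97
position: [0.5946, 0.0601, -0.0069]
ee_rot: [-2.217, -2.225, 0.001]
ft_force: [0.0, -0.0, -0.1]
opening: 0.701
shift [-0.02  0.02  0.  ] turn [-0.01 -0.    0.03] t 25.97 pos [ 0.5946  0.0601 -0.0069] open 0.701 F [ 0.  -0.  -0.1]
```

View pics/s24.png

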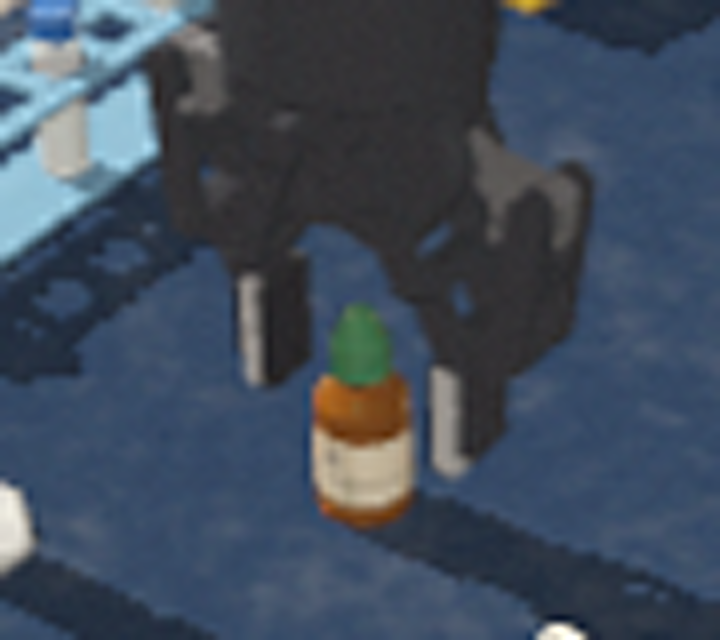

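```bash
python3 -m handwheel '[[[0,0,0],[0,0,0]],[[0,0,0],[0,0,0]],[[0,0,0],[0,0,0]],[[0,0,0],[0,0,0]],[[0,0,0],[0,0,0]],[[0,0,0],[0,0,0]],[[0,0,-0.3],[0,0,0]],[[0,0,-0.8],[0,0,0]],[[0,0,-1.6],[0,0,0]],[[0,0,-2.4],[0,0,0]],[[0,0,-3.2],[0,0,0]],[[0,0,-4],[0,0,0]]]' 1 25;python3 g.py .4543 .1458 .095 85.2
python3 - <<'E'
from h import *; from plant import viewer,robot
s=viewer.camera("scene")
crop(s,"pics/s25.png",240,120,100,110,7)
E
```

```text
time: 27.02
position: [0.5944, 0.0601, 0.0948]
ee_rot: [-2.217, -2.225, 0.001]
ft_force: [-0.1, -0.2, -0.0]
opening: 0.303
shift [ 3.45 -5.59 -0.  ] turn [-0.01 -0.    0.83] t 27.02 pos [0.5944 0.0601 0.0948] open 0.303 F [-0.1 -0.2 -0. ]
```

View pics/s25.png

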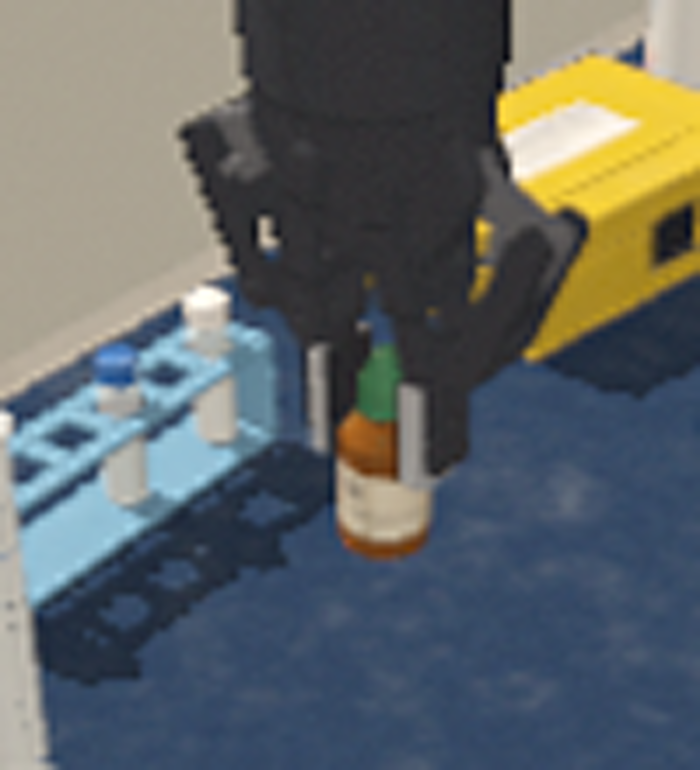

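```bash
python3 -m handwheel '[[[0.1,-0.2,0],[0,0,0]],[[0.4,-0.7,0],[0,0,0.1]],[[0.9,-1.4,0],[0,0,0.2]],[[1.4,-2.2,0],[0,0,0.3]],[[1.9,-3,0],[0,0,0.4]],[[2.4,-3.8,0],[0,0,0.5]],[[2.8,-4.5,0],[0,0,0.6]],[[3.1,-5.1,0],[0,0,0.7]],[[3.35,-5.4,0],[0,0,0.8]],[[3.45,-5.6,0],[0,0,0.8]],[[3.45,-5.6,0],[0,0,0.8]],[[3.45,-5.6,0],[0,0,0.8]]]';python3 -m handwheel '[[[0,0,0],[0,0,0]],[[0,0,0],[0,0,0]]]';python3 g.py .4543 .1458 .0 85.2
python3 - <<'E'
from h import *; from plant import viewer,robot
s=viewer.camera("scene")
p=robot.observe()["position"]+[0,0,.007]; print(((proj(s,p)-[250,160])*5).round())
crop(s,"pics/s26.png",250,160,150,140,5)
E
```

```text
time: 28.07
position: [0.4549, 0.1457, 0.0936]
ee_rot: [2.309, 2.131, -0.0]
ft_force: [0.8, 0.2, -0.3]
opening: 0.304
time: 28.23
position: [0.4552, 0.1454, 0.0936]
ee_rot: [2.309, 2.13, 0.0]
ft_force: [0.1, -0.1, -0.7]
opening: 0.301
shift [ 0.01 -0.04  3.74] turn [0.   0.   0.03] t 28.23 pos [0.4552 0.1454 0.0936] open 0.301 F [ 0.1 -0.1 -0.7]
[374. 411.]
```

View pics/s26.png

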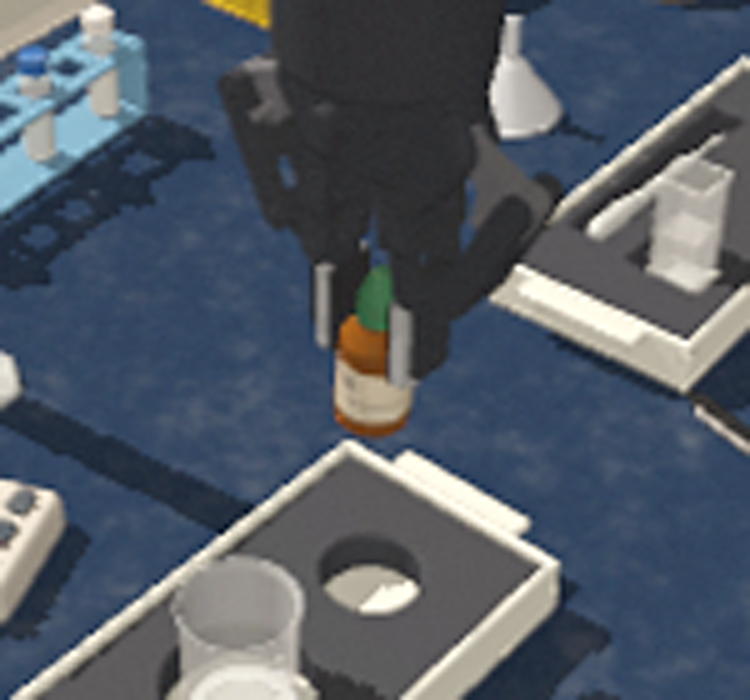

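```bash
python3 -m handwheel '[[[0,0,0.3],[0,0,0]],[[0,0,0.9],[0,0,0]],[[0,0,1.6],[0,0,0]],[[0,0,2.2],[0,0,0]],[[0,0,2.6],[0,0,0]],[[0,0,2.9],[0,0,0]],[[0,0,3.2],[0,0,0]],[[0,0,3.4],[0,0,0]],[[0,0,3.6],[0,0,0]],[[0,0,3.75],[0,0,0]],[[0,0,3.8],[0,0,0]],[[0,0,3.8],[0,0,0]]]';python3 g.py .4543 .1458 -.003 85.2
python3 - <<'E'
from h import *; from plant import viewer,robot
s=viewer.camera("scene")
crop(s,"pics/s27.png",250,180,150,140,5)
E
```

```text
time: 29.28
position: [0.4546, 0.1458, -0.0013]
ee_rot: [-2.309, -2.13, -0.0]
ft_force: [-0.0, -0.2, 0.4]
opening: 0.299
shift [-0.   -0.01  0.07] turn [ 0.   -0.    0.03] t 29.28 pos [ 0.4546  0.1458 -0.0013] open 0.299 F [-0.  -0.2  0.4]
```

View pics/s27.png

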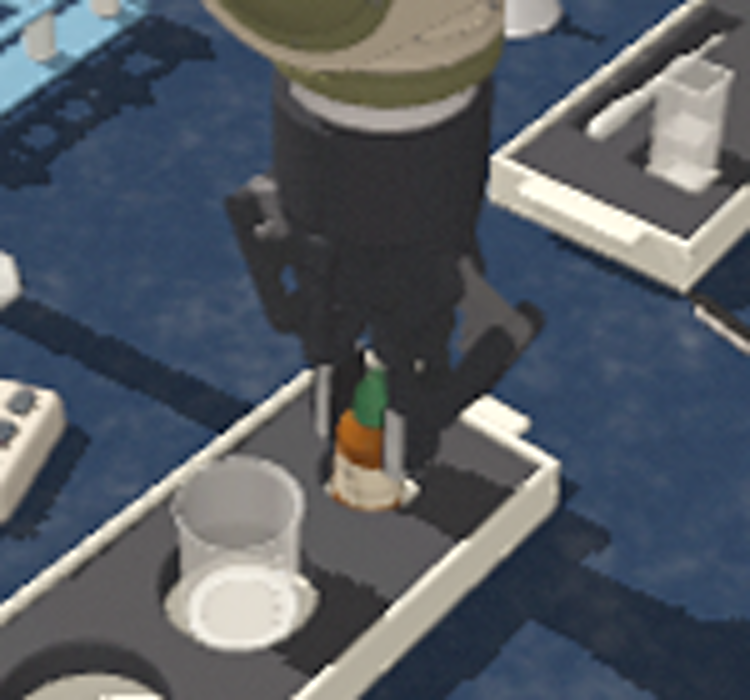

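```bash
python3 -m handwheel '[[[0,0,0.04],[0,0,0]],[[0,0,0.07],[0,0,0]],[[0,0,0.07],[0,0,0]]]';  python3 -m handwheel '[[[0,0,0],[0,0,0]],[[0,0,0],[0,0,0]],[[0,0,0],[0,0,0]],[[0,0,0],[0,0,0]],[[0,0,-0.2],[0,0,0]],[[0,0,-0.8],[0,0,0]],[[0,0,-1.6],[0,0,0]],[[0,0,-2.6],[0,0,0]],[[0,0,-3.6],[0,0,0]],[[0,0,-4.6],[0,0,0]],[[0,0,-5.6],[0,0,0]],[[0,0,-6.6],[0,0,0]]]' 0.4;python3 -m handwheel '[[[0,0,-0.6],[0,0,0]],[[0,0,-1],[0,0,0]],[[0,0,-1],[0,0,0]]]'; python3 g.py .6803 .1455 .19 90
python3 - <<'E'
from h import *; from plant import viewer,robot
s=viewer.camera("scene")
crop(s,"pics/s28.png",230,180,150,140,5)
E
```

```text
time: 29.58
position: [0.4551, 0.1459, -0.0019]
ee_rot: [2.308, 2.13, 0.002]
ft_force: [-1.4, -0.0, 11.3]
opening: 0.307
time: 30.58
position: [0.4542, 0.1458, 0.1636]
ee_rot: [2.309, 2.13, 0.0]
ft_force: [-0.1, -0.2, 0.1]
opening: 0.598
time: 30.83
position: [0.4553, 0.1459, 0.1892]
ee_rot: [2.307, 2.129, 0.005]
ft_force: [-0.1, 0.4, 0.3]
opening: 0.597
shift [0.71 8.97 0.01] turn [ 0.04 -0.   -0.77] t 30.83 pos [0.4553 0.1459 0.1892] open 0.597 F [-0.1  0.4  0.3]
```

View pics/s28.png

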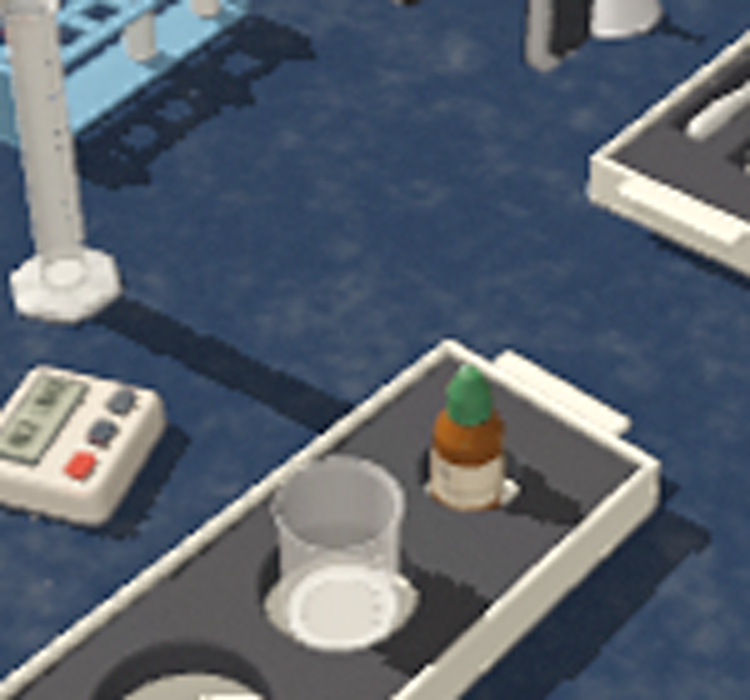

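The dropper bottle is seated. Next the measuring cylinder, approached from above its top.

```bash
python3 -m handwheel '[[[0,0.3,0],[0,0,-0.1]],[[0.1,1,0],[0,0,-0.2]],[[0.2,2,0],[0,0,-0.3]],[[0.3,3,0],[0,0,-0.4]],[[0.4,4,0],[0,0,-0.5]],[[0.5,5,0],[0,0,-0.6]],[[0.6,6,0],[0,0,-0.7]],[[0.7,7,0],[0,0,-0.8]],[[0.7,7.9,0],[0,0,-0.8]],[[0.7,8.6,0],[0,0,-0.8]],[[0.7,8.9,0],[0,0,-0.8]],[[0.7,9,0],[0,0,-0.8]]]';python3 -m handwheel '[[[0,0,0],[0,0,0]],[[0,0,0],[0,0,0]],[[0,0,0],[0,0,0]]]'; python3 g.py .6803 .1455 .063 90
python3 - <<'E'
from h import *; from plant import viewer,robot
s=viewer.camera("scene")
crop(s,"pics/s29.png",190,70,130,180,4)
E
```

```text
time: 31.88
position: [0.6813, 0.1447, 0.1844]
ee_rot: [-2.217, -2.224, 0.003]
ft_force: [-0.3, -0.4, -0.4]
opening: 0.596
time: 32.13
position: [0.6797, 0.1453, 0.1869]
ee_rot: [-2.217, -2.225, 0.001]
ft_force: [-0.3, 0.5, 0.2]
opening: 0.596
shift [0.01 0.03 4.96] turn [-0.   -0.    0.04] t 32.13 pos [0.6797 0.1453 0.1869] open 0.596 F [-0.3  0.5  0.2]
```

View pics/s29.png

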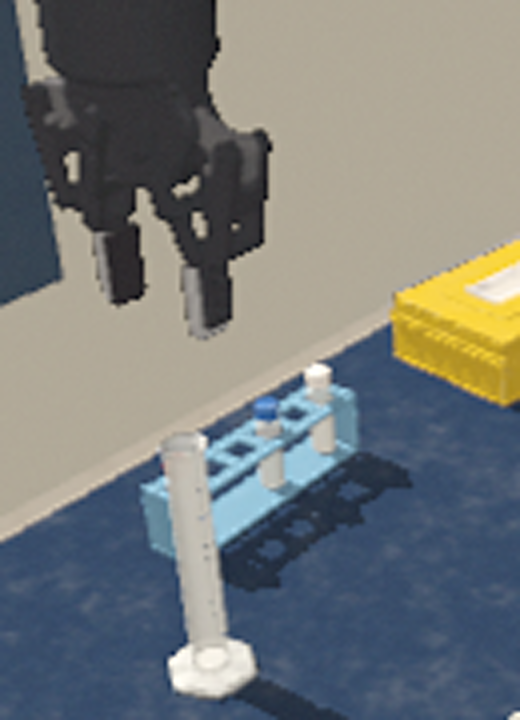

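```bash
python3 -m handwheel '[[[0,0,0.3],[0,0,0]],[[0,0,0.8],[0,0,0]],[[0,0,1.3],[0,0,0]],[[0,0,1.8],[0,0,0]],[[0,0,2.3],[0,0,0]],[[0,0,2.8],[0,0,0]],[[0,0,3.3],[0,0,0]],[[0,0,3.8],[0,0,0]],[[0,0,4.3],[0,0,0]],[[0,0,4.7],[0,0,0]],[[0,0,4.9],[0,0,0]],[[0,0,4.9],[0,0,0]]]'; python3 g.py .6803 .1455 .063 90
python3 - <<'E'
from h import *; from plant import viewer,robot
s=viewer.camera("scene")
crop(s,"pics/s30.png",190,110,120,140,5)
E
```

```text
time: 33.18
position: [0.6795, 0.1452, 0.0632]
ee_rot: [-2.217, -2.224, 0.003]
ft_force: [0.3, 0.3, 0.1]
opening: 0.595
shift [0.01 0.03 0.01] turn [-0.02  0.    0.03] t 33.18 pos [0.6795 0.1452 0.0632] open 0.595 F [0.3 0.3 0.1]
```

View pics/s30.png

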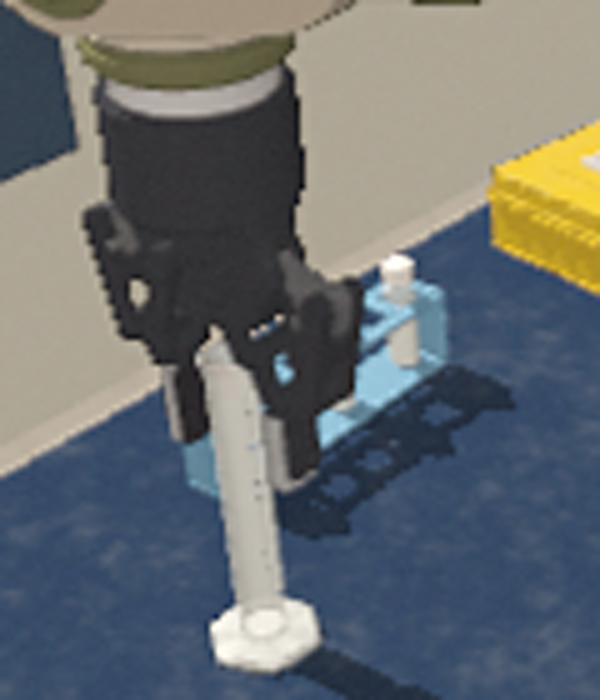

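The tips are at about z = 0.092 on the tube with no contact. Gripping and lifting 60 mm.

```bash
python3 -m handwheel '[[[0,0,0],[0,0,0]],[[0,0,0],[0,0,0]],[[0,0,0],[0,0,0]],[[0,0,0],[0,0,0]],[[0,0,0],[0,0,0]],[[0,0,0],[0,0,0]],[[0,0,-0.2],[0,0,0]],[[0,0,-0.6],[0,0,0]],[[0,0,-1.2],[0,0,0]],[[0,0,-1.8],[0,0,0]],[[0,0,-2.3],[0,0,0]],[[0,0,-2.5],[0,0,0]]]' 1 30; python3 g.py .4671 .2983 .125 85.2
python3 - <<'E'
from h import *; from plant import viewer,robot
s=viewer.camera("scene")
crop(s,"pics/s31.png",190,80,120,150,5)
E
```

```text
time: 34.23
position: [0.6808, 0.1452, 0.1295]
ee_rot: [2.216, 2.224, 0.003]
ft_force: [0.3, -0.2, -0.5]
opening: 0.27
shift [ 6.15 -8.53  0.16] turn [ 0.03 -0.    0.83] t 34.23 pos [0.6808 0.1452 0.1295] open 0.27 F [ 0.3 -0.2 -0.5]
```

View pics/s31.png

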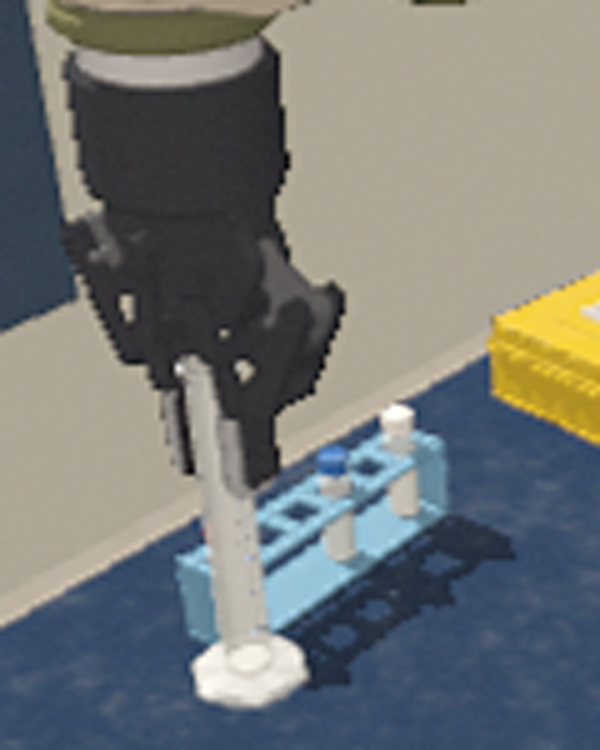

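```bash
python3 -m handwheel '[[[0.1,-0.2,0],[0,0,0]],[[0.4,-0.6,0],[0,0,0.1]],[[0.8,-1.2,0],[0,0,0.2]],[[1.4,-2,0],[0,0,0.3]],[[2,-2.8,0],[0,0,0.4]],[[2.6,-3.6,0],[0,0,0.4]],[[3.2,-4.4,0],[0,0,0.5]],[[3.8,-5.2,0],[0,0,0.6]],[[4.4,-6,0],[0,0,0.7]],[[5,-6.8,0],[0,0,0.8]],[[5.5,-7.6,0],[0,0,0.8]],[[5.8,-8.1,0],[0,0,0.8]]]';python3 -m handwheel '[[[0.2,-0.2,0],[0,0,0]],[[0.3,-0.4,0],[0,0,0]],[[0.3,-0.4,0],[0,0,0]],[[0.3,-0.4,0],[0,0,0]]]'; python3 g.py .4671 .2983 .068 85.2
python3 - <<'E'
from h import *; from plant import viewer,robot
s=viewer.camera("scene")
p=robot.observe()["position"]-[0,0,.0632]; print(((proj(s,p)-[180,150])*4).round())
crop(s,"pics/s32.png",180,150,170,200,4)
E
```

```text
time: 35.28
position: [0.4744, 0.2904, 0.1262]
ee_rot: [-2.307, -2.131, 0.003]
ft_force: [0.0, -0.7, -1.0]
opening: 0.275
time: 35.62
position: [0.4685, 0.2974, 0.1268]
ee_rot: [2.309, 2.13, 0.0]
ft_force: [-0.5, 0.1, -0.0]
opening: 0.27
shift [ 0.03 -0.06  2.35] turn [0.   0.   0.03] t 35.62 pos [0.4685 0.2974 0.1268] open 0.27 F [-0.5  0.1 -0. ]
[338. 618.]
```

View pics/s32.png

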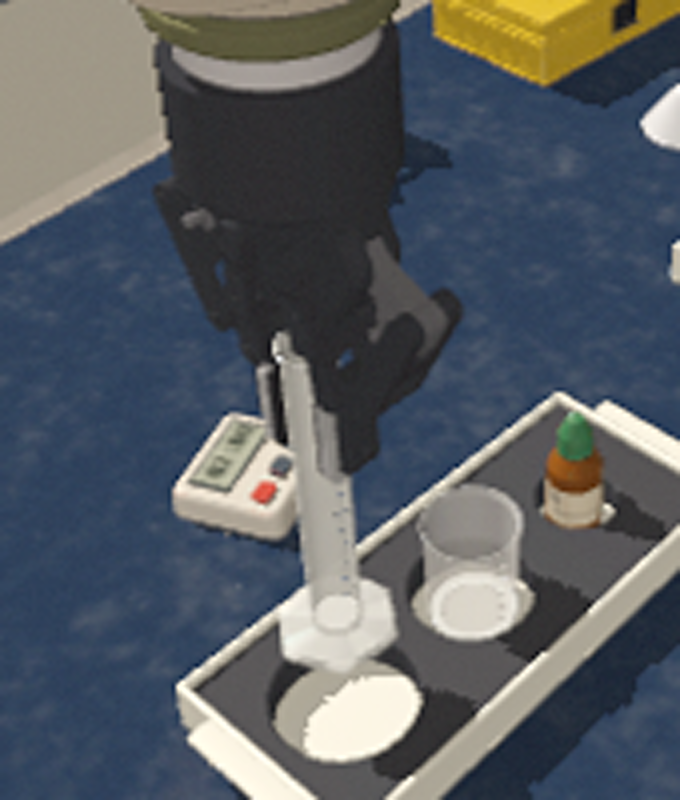

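The foot at crop (338,622) matches the prediction of (338,618). Lowering.

```bash
python3 -m handwheel '[[[0,-0.05,0.2],[0,0,0]],[[0,-0.05,0.5],[0,0,0]],[[0,-0.05,0.9],[0,0,0]],[[0,-0.05,1.2],[0,0,0]],[[0,-0.05,1.5],[0,0,0]],[[0,-0.05,1.7],[0,0,0]],[[0,-0.05,1.9],[0,0,0]],[[0,-0.05,2.1],[0,0,0]],[[0,-0.05,2.2],[0,0,0]],[[0,-0.05,2.3],[0,0,0]],[[0,-0.05,2.3],[0,0,0]],[[0,-0.05,2.3],[0,0,0]]]'; python3 g.py .4671 .2983 .0672 85.2
python3 - <<'E'
from h import *; from plant import viewer,robot
s=viewer.camera("scene")
crop(s,"pics/s33.png",180,190,170,180,4)
E
```

```text
time: 36.67
position: [0.4667, 0.2979, 0.0696]
ee_rot: [2.309, 2.13, 0.001]
ft_force: [-0.4, 0.5, 0.1]
opening: 0.275
shift [0.02 0.01 0.1 ] turn [ 0.   -0.    0.03] t 36.67 pos [0.4667 0.2979 0.0696] open 0.275 F [-0.4  0.5  0.1]
```

View pics/s33.png

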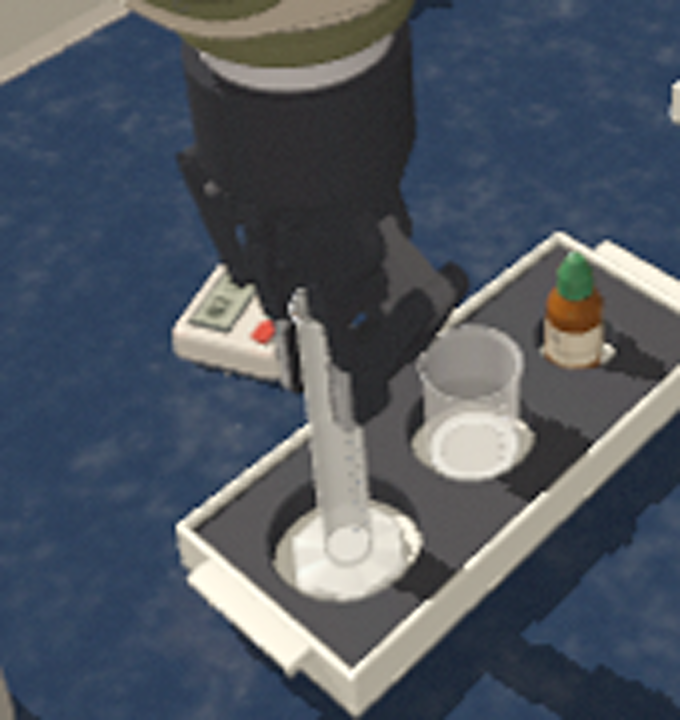

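Foot is centred in its recess. Lower 2 mm, release, and rise straight.

```bash
python3 -m handwheel '[[[0,0,0.04],[0,0,0]],[[0,0,0.08],[0,0,0]],[[0,0,0.08],[0,0,0]]]';  python3 -m handwheel '[[[0,0,0],[0,0,0]],[[0,0,0],[0,0,0]],[[0,0,0],[0,0,0]],[[0,0,0],[0,0,0]],[[0,0,-0.2],[0,0,0]],[[0,0,-0.7],[0,0,0]],[[0,0,-1.3],[0,0,0]],[[0,0,-2],[0,0,0]],[[0,0,-2.8],[0,0,0]],[[0,0,-3.6],[0,0,0]],[[0,0,-4.4],[0,0,0]],[[0,0,-5.2],[0,0,0]]]' 0.4; python3 -m handwheel '[[[0,0,-0.3],[0,0,0]],[[-0.8,0,-0.4],[0,0,0]],[[-2,0,-0.4],[0,0,0]],[[-3.4,0,-0.4],[0,0,0]],[[-4.8,0,-0.4],[0,0,0]],[[-6.2,0,-0.4],[0,0,0]],[[-7.6,0,-0.4],[0,0,0]],[[-9,0,-0.4],[0,0,0]],[[-10,0,-0.4],[0,0,0]],[[-10.5,0,-0.4],[0,0,0]],[[-10.5,0,-0.4],[0,0,0]],[[-10.5,0,-0.4],[0,0,0]]]'
python3 - <<'E'
from h import *; from plant import viewer,robot
s=viewer.camera("scene")
c=viewer.camera("top")
cv2.imwrite("pics/sF.png",s["pixels"][:,:,::-1]);cv2.imwrite("pics/tF.png",c["pixels"][:,:,::-1])
E
```

```text
time: 36.97
position: [0.4672, 0.2982, 0.0693]
ee_rot: [2.308, 2.13, 0.004]
ft_force: [-1.5, -1.4, 12.9]
opening: 0.271
time: 37.97
position: [0.4665, 0.2978, 0.1988]
ee_rot: [2.309, 2.13, 0.0]
ft_force: [-0.1, 0.3, -0.7]
opening: 0.604
time: 38.97
position: [0.4454, 0.0361, 0.2072]
ee_rot: [-2.31, -2.128, 0.0]
ft_force: [0.1, 0.7, 0.1]
opening: 0.598
```

View pics/sF.png

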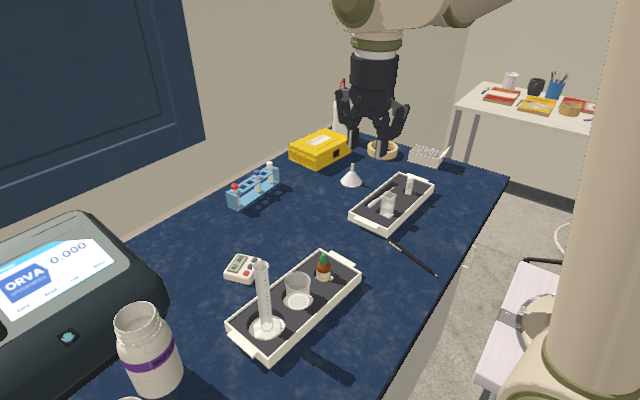

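View pics/tF.png

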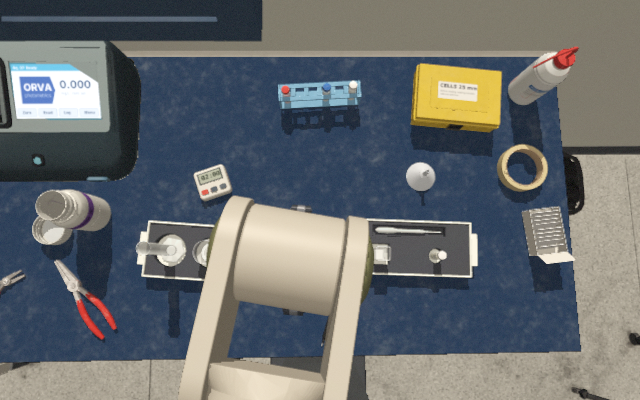

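All five stand in the trays. I'll clear the arm to the right for an unobstructed top check.

```bash
python3 -m handwheel '[[[-0.6,-0.1,0],[0,0,0]],[[-1.8,-0.4,0],[0,0,0]],[[-3.2,-0.8,0],[0,0,0]],[[-4.6,-1.2,0],[0,0,0]],[[-6,-1.6,0],[0,0,0]],[[-7.4,-2,0],[0,0,0]],[[-8.8,-2.4,0],[0,0,0]],[[-10.2,-2.8,0],[0,0,0]],[[-11.6,-3.2,0],[0,0,0]],[[-13,-3.6,0],[0,0,0]],[[-14.4,-4,0],[0,0,0]],[[-15.6,-4.4,0],[0,0,0]]]'; python3 -m handwheel '[[[-1,-0.5,0],[0,0,0]],[[-2,-1,0],[0,0,0]],[[-3,-1.5,0],[0,0,0]],[[-3.5,-2,0],[0,0,0]],[[-3.5,-2,0],[0,0,0]],[[-3.5,-2,0],[0,0,0]]]';python3 - <<'E'
from h import *; from plant import viewer,robot; import pickle
s=viewer.camera("scene")
c=viewer.camera("top"); pickle.dump((c,s),open("c1.pkl","wb"))
crop(c,"pics/tG.png",130,200,150,100,5);crop(c,"pics/tH.png",335,200,150,100,5);crop(s,"pics/sH.png",340,160,110,90,7)
E
```

```text
time: 40.07
position: [0.3044, -0.3451, 0.2074]
ee_rot: [2.308, 2.131, 0.0]
ft_force: [1.3, 0.4, 0.3]
opening: 0.601
time: 40.57
position: [0.2482, -0.4266, 0.2071]
ee_rot: [-2.309, -2.13, -0.001]
ft_force: [0.1, 0.3, -0.9]
opening: 0.598
```

View pics/tG.png

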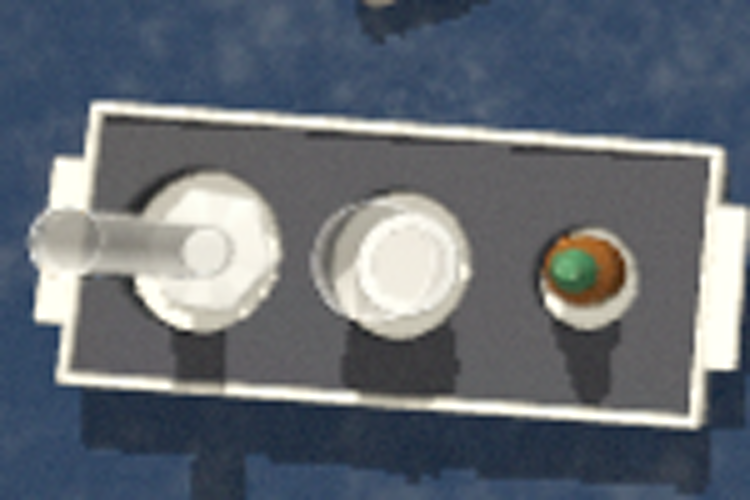

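View pics/tH.png

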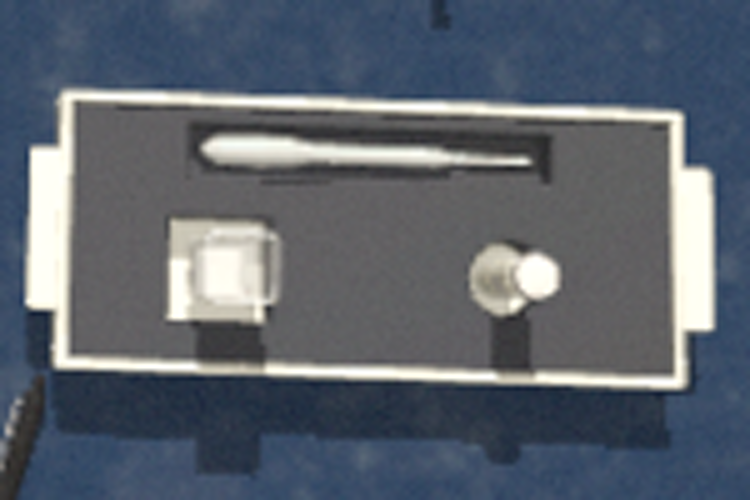

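View pics/sH.png

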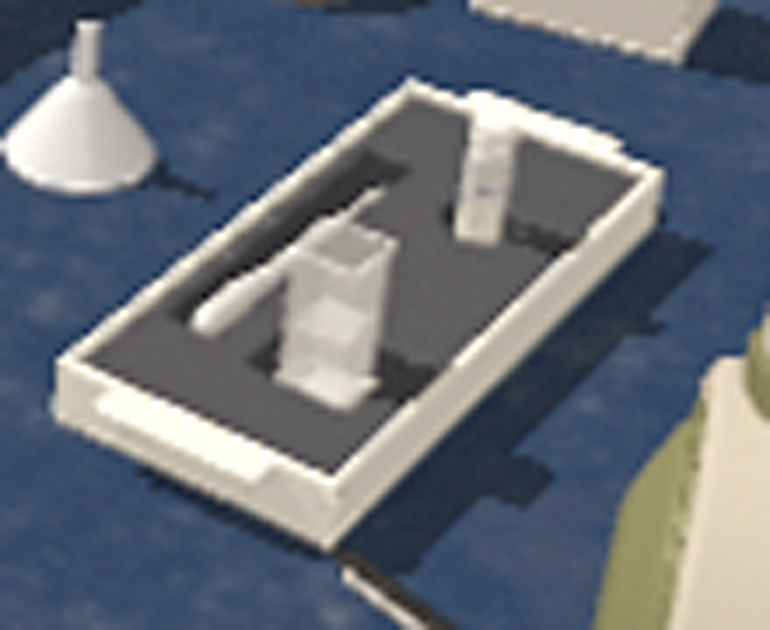

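Run:
```python
from h import *; import pickle
c,s=pickle.load(open("c1.pkl","rb"))
G=lambda X,Y:(130+(X+.5)/5-.5,200+(Y+.5)/5-.5); H=lambda X,Y:(335+(X+.5)/5-.5,200+(Y+.5)/5-.5)
T={"t":(.4606,.2205,-.0841),"p":(.4655,-.1759,-.0456)}
for n,uv,z,t in [("cyltop",G(66,240),.156,"t"),("cylbase",G(206,249),.01,"t"),("beakbase",G(403,264),.005,"t"),("drop",G(575,269),.072,"t"),("celltop",H(240,266),.07,"p"),("vialtop",H(538,275),.066,"p")]:
    w=atz(c,*uv,z)[:2]; x,y,a=T[t]; d=w-[x,y]; print(n,w.round(4),"tray mm",(1e3*np.array([d[0]*np.cos(a)+d[1]*np.sin(a),-d[0]*np.sin(a)+d[1]*np.cos(a)])).round(1))
```

```text
cyltop [0.4673 0.2981] tray mm [ 0.2 77.8]
cylbase [0.4677 0.2991] tray mm [ 0.5 79. ]
beakbase [0.4608 0.222 ] tray mm [0.1 1.5]
drop [0.4569 0.1427] tray mm [  2.9 -77.8]
celltop [ 0.4547 -0.1154] tray mm [-13.5  60. ]
vialtop [ 0.45   -0.2294] tray mm [-13.1 -54.2]
```

All five are within 4 mm of their recess centres at seated-height geometry, and the robot is clear of everything. Handing in.

```bash
python3 -c "
from plant import robot
print(robot.finish_job())"
```

```text
the job is handed in; nothing more can be done
None
```

I placed all five items in their recesses and handed the job in at about 41 s; no verdict was reported.

**Final check:** With the arm clear, both cameras showed everything upright. These are the offsets I measured from the top picture:

| Item | Offset from recess centre |
|---|---|
| Measuring cylinder | about 1 mm |
| Beaker | about 1.5 mm |
| Dropper bottle | about 4 mm (read from its cap tip, so less certain) |
| Sample cell | under 1 mm |
| Vial | about 1 mm |

The pictures show each base down in its recess. The arm pressed lightly against the recess floor when lowering the beaker (about 4 N), dropper bottle (about 11 N) and cylinder (about 13 N). I felt no such contact with the cell or vial, which I released by height reading and picture only.

**TCP reading disagreed:** In the scene pictures the real fingertips sat about 32 mm above the reported TCP height. I confirmed this by descending without contact and used the corrected height for every grasp.

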